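# Set a probe in a beaker with a folding-crank stand

### The arm

A 7-joint arm with a two-finger parallel gripper is mounted at the origin on a cart in front of the work surface, level with it; the furniture and walls round the work are solid. World frame = base frame: x ahead of the robot, y to its left, z up, the work surface at z = 0. Lengths are in m, angles in degrees, forces in N, time in s.
With the tool pointing down it reaches from about 0.4 to 0.85 m from the base axis. Payload 6.9 kg.
Tool frame: the origin (TCP) lies at the centre of the arm's flange, where the gripper is bolted on; the fingertips stand 173 mm ahead of it and the grasp point (between the pads) lies 155 mm ahead of it; z points along the fingers, y is the direction in which the jaws open and shut (so a half turn about z gives the same grasp; the last joint's range is limited). The gripper opens to 85 mm and grips with 20 to 120 N. Pads are 22 mm wide; open, the fingers measure 114 mm over their backs; the gripper's body (76 mm by 85 mm) begins 54 mm behind the grasp point. The pads swing forward as they close: fully open they stand 13 mm farther back than shut.
Start: joints at [-62.252, 29.078, -13.613, 85.955, 7.202, 65.827, -8.869], TCP at [0.231, 0.581, 0.405] pointing down, gripper open.
Joint ranges: [-176.47, 176.47], [-13.61, 117.27], [-81.72, 77.17], [0.22, 143.17], [-87.28, 267.28], [10, 112.55], [-165.47, 165.47]. Speed limits (degrees/s): [136.94, 136.94, 180, 180, 180, 180, 180].

### API

Orientations are given as [roll, pitch, yaw] about the fixed x, y, z axes, in that order (R = Rz(yaw) Ry(pitch) Rx(roll)).
In Python, from cell import goto, movel, movej, set_gripper, wait, inverse_kinematics, read_state, read_camera, IKError, hand_in gives the robot as it stands. The module is installed in compiled form; this text tells all that it offers. Calls block until the motion is done:
- goto(position, orientation): joint-space move of the TCP to a pose.
- movel(position, attitude=None, velocity=0.15, force_limit=None): straight line of the TCP; attitude=None keeps the orientation; velocity is the mean speed in m/s. With force_limit (N) it stops when the force on the tool has changed by that much, and returns True; else False.
- movej(angles): joint-space move.
- set_gripper(opening): opening from 0.0 (shut) to 1.0 (fully open); the grip force is fixed at half the most; returns when the fingers have stopped.
- wait(seconds).
- inverse_kinematics(position, orientation): joint angles nearest the present ones, or None.
- read_state(): the state.
- read_camera(name): name is "side" or "top" or "wrist"; returns a dict with "img" (400x640x3 uint8, red, green, blue), "intrinsics" (3x3 intrinsics, pixels), "distortion" ([k1, k2, p1, p2, k3] as OpenCV has them; the pictures are not rectified), "rvec" (rotation vector, rad) and "tvec" (3), from world to camera coordinates, as OpenCV has them. Camera axes: x right, y down, z forward; pixel columns grow to the right and rows downward; lengths in m; the calibration is good to about 2 mm. A picture is of the moment at which its call begins. There is no depth.
A pose or a line that the arm cannot do raises IKError and nothing moves.
- hand_in(): hands the job in, once; it reports no verdict.
The state is a dict: "time": time; "joint_positions": joint angles; "qvel": joint speeds; "joint_efforts": joint torques, N m; "position": TCP position; "eef_rot": TCP orientation; "contact_force": force on the tool from outside, world axes, zero at the start; "ft_torque": the same for the moment, N m; "grip_width": opening from 0.0 (shut) to 1.0 (fully open).
Only numpy, scipy, OpenCV 4.12 (cv2) and the standard library are available. Lean on these libraries where they do the work, as an engineer would, in place of code of your own. Each camera call takes 0.05 s, during which the arm holds its last target.

### The job

Slide the smaller of the two beakers on the bench fully home against the V stop in the foot of the probe stand, standing upright under the probe. Unfold the stand's folding crank handle until it stands straight up before you turn anything, then crank the probe gently down until the collar on it is level with the beaker's rim, and leave the handle upright. Do not knock the probe against the glass and leave the other things on the bench where they are.

Things in the scene. Friction and masses are not known exactly. Their poses are not given: they have to be found in the camera images.
- seat (a point): Bench point (z = 0) under the probe of the fixed stand: a beaker that is home has its axis here. Stand's frame: x from the open mouth of the foot to the column, z up. A beaker is slid in along +x, on the bench itself, between the foot's two legs, against a V stop (two faces at 45 degrees, 26 mm high, corner at x = 40 mm) that centres it.
- foot_mouth (a point): Middle of the open mouth of the U foot, on the bench, 72 mm in front of the seat; same axes as the seat. The two legs are 16 mm high, 20 mm wide, their inner faces 34 mm either side of the centre line; they run from here back to a rear block (27 mm high, 108 mm wide, from 47 to 137 mm behind the seat).
- head_top (a point): Top of the stand's head plate (52 mm along x by 100 mm), on the screw axis, 229 mm above the bench, 85 mm behind the seat; same axes as the seat. Below it: two rods, the screw and a carriage (92 mm wide). An arm 27 mm wide (a clamp knob reaches 29 mm to -y) comes forward from the carriage and ends 14 mm in front of the seat; it carries the probe.
- disc_axis (a point): Point on the vertical axis of the crank disc on top of the stand, 258 mm above the bench, level with the handle's hinge pin. The disc is 76 mm across, its top 247 mm above the bench. This frame turns with it: +x points to the forked ear that carries the folding handle (pin at x = 46 mm; ear ends at x = 54 mm, 264 mm above the bench, and is 24 mm wide).
- crank_disc (a joint): Angle of the crank disc (rad): + is clockwise seen from above and lowers the probe 40 mm a turn (6.37 mm a rad); anticlockwise raises it. Starts from -3 to 3, may go from -3.4 to 14.8. Friction (0.08 N m) holds it where it is left.
- crank_handle (a joint): Angle of the folding handle (rad): 0 is folded flat over the disc, grip pointing inward across the axis; 1.57 is upright, its stop at 1.60. The hinge is stiff (0.10 N m): the handle stays at any angle, held by friction alone. Pushed up by its end when low, the grip can bind by rubbing on a finger that moves only sideways; follow its arc (up and outward).
- thumb_tab (a point): Top of the handle's ribbed steel thumb tab, 11 mm wide, that sticks out past the hinge pin, opposite to the grip: 18 mm from the pin; the tab ends 22 mm from it. Folded, it lies 64 mm from the disc axis, 262 mm above the bench, clear of the ear with nothing near below; pressing it straight down (about 7 N) tips the grip up, some 0.7 rad for 12 mm.
- grip_middle (a point): Centre of the black grip, on its axis, 32 mm from the hinge pin. Round, 15 mm thick, from 9 to 55 mm from the pin, spins freely on its stem. Folded, it lies 258 mm above the bench, 3.5 mm clear of the disc, its free end 9 mm past the disc axis; upright, it stands 46 mm from the disc axis, its end 313 mm above the bench.
- collar (a point): Middle of the collar on the probe, a black flange 22 mm across, 5 mm thick, 16 mm below the arm. The probe is an upright steel rod 11 mm thick; its tip is 58.5 mm below this point. It moves only up and down, with the crank. It starts 139 to 178 mm above the bench, its tip clear above a small beaker's rim; set, it is level with that rim, 72 mm above the bench.
- carriage: The sliding carriage with its arm and the probe, in one. Its origin is not on the part (it lies on the axis of the probe, 100 mm below the probe's tip): use collar.
- small_middle (a point): Centre of the smaller glass beaker, on its axis, half-way up (36 mm above its underside). 56 mm across outside, 72 mm high, open on top, walls 2 mm, 54 g or a little more. It starts on the bench beside the stand, on one side of it; the larger beaker stands on the other side.
- beaker_small: The same smaller beaker; origin at the centre of its underside, z up.
- large_middle (a point): Centre of the larger glass beaker (66 mm across, 88 mm high), half-way up; a bystander, to be left alone.
- jar_middle (a point): Centre of a specimen jar (49 mm across, 68 mm high), half-way up; stands on one side of the mouth of the stand; a bystander, to be left alone.
- dropper_middle (a point): Centre of a dropper bottle (33 mm across, 104 mm high), half-way up; stands on the other side of the mouth; a bystander, to be left alone.
Not all that is in view belongs to the job. Leave any green or yellow look-alike of the beaker_small alone.

How it is judged (in metres and radians):
On the way, in this order (a step that is already met when the one before it is completed fails the run):
1. the crank handle is unfolded upright while the probe has not yet been cranked down (value of joint crank_handle above 1.35 rad and distance of collar from where it was at the start of the episode below 0.015 m), for 0.2 s.
2. the small beaker is home in the V stop and the probe has been lowered into it, the handle still upright (horizontal distance between small_middle and seat below 0.007 m and height (world z) of collar below 0.09 m and value of joint crank_handle above 1.2 rad), for 0.2 s.
At the end, for the whole second after the job is handed in: The small beaker stands upright on the bench, home in the V stop (its axis within 7 mm of the seat), the middle of the probe's collar is level with its rim within 5 mm, the crank handle is upright (more than 1.35 rad), and everything is at rest (horizontal distance between small_middle and seat below 0.007 m and height (world z) of small_middle below 0.041 m and angle between small_middle's own z axis and vertical below 0.08 rad and z of collar in the frame of beaker_small between 0.067 and 0.077 m and value of joint crank_handle above 1.35 rad and linear speed of beaker_small below 0.02 m/s and velocity of joint crank_disc between -0.1 and 0.1 rad/s); the robot touches nothing.
It fails at once if the probe is cranked more than 15 mm while the handle is still folded (value of joint crank_handle below 0.8 rad and distance of collar from where it was at the start of the episode above 0.015 m).
It fails at once if the probe is knocked against the beaker (more than 3 N) (contact force between carriage and beaker_small above 3 N).
It fails at once if the small beaker is tipped over (more than about 45 degrees) (angle between small_middle's own z axis and vertical above 0.8 rad).
It fails at once if the larger beaker, the jar or the dropper bottle is shifted more than 15 mm or tipped (distance of any of large_middle, jar_middle, dropper_middle from where it was at the start of the episode above 0.015 m or angle between any of large_middle, jar_middle, dropper_middle's own z axis and vertical above 0.3 rad).
It also fails if it takes over 72 s, if anything falls off the work surface, if the arm or the gripper's body presses on something with over 40 N, if the wrist force passes 120 N, or if a joint passes its speed limit or range.

## Working session

There is one attempt and no reset: what is moved stays moved. The work goes in short steps, each a Python script; the robot and the scene stay as the last script left them, time stands still between calls to the robot, and variables do not carry over. Pictures are saved under pics/ and viewed, and the job is handed in when it is done.

```bash
ls; mkdir -p pics; cat > h.py <<'E'
import numpy as np, cv2
from cell import *
def snap(name,fn):
    c=read_camera(name); cv2.imwrite('pics/'+fn+'.png',c['img'][:,:,::-1]); np.savez('pics/'+fn+'.npz',**{k:np.array(v) for k,v in c.items()}); return c
def load(fn): return dict(np.load('pics/'+fn+'.npz'))
def ray(c,px):
    u=cv2.undistortPoints(np.array([[px]],float),np.array(c['intrinsics']),np.array(c['distortion']))[0,0]
    R=cv2.Rodrigues(np.array(c['rvec'],float))[0]; t=np.array(c['tvec'],float).ravel()
    return -R.T@t, R.T@np.array([u[0],u[1],1.])
def plane(c,px,z):
    o,d=ray(c,px); return o+d*(z-o[2])/d[2]
def tri(c1,p1,c2,p2):
    o1,d1=ray(c1,p1);o2,d2=ray(c2,p2);d1/=np.linalg.norm(d1);d2/=np.linalg.norm(d2)
    s=np.linalg.lstsq(np.c_[d1,-d2],o2-o1,rcond=None)[0]
    a=o1+s[0]*d1;b=o2+s[1]*d2; return (a+b)/2,np.linalg.norm(a-b)
def proj(c,P):
    return cv2.projectPoints(np.array(P,float).reshape(-1,1,3),np.array(c['rvec'],float),np.array(c['tvec'],float),np.array(c['intrinsics']),np.array(c['distortion']))[0].reshape(-1,2)
E
python3 - <<'E'
from h import *
for n in ['side','top','wrist']:
    c=snap(n,n+'0'); print(n,ray(c,(320,200)))
s=read_state(); print({k:np.round(v,3) for k,v in s.items()})
E
```

```text
pics
side (array([0.52435307, 0.62523211, 0.5794061 ]), array([ 0.01940832, -0.8841531 , -0.46683372]))
top (array([ 0.43059034, -0.13104397,  1.16907937]), array([ 7.92777953e-02,  6.66930538e-04, -9.96903837e-01]))
wrist (array([0.16267848, 0.6068118 , 0.37240688]), array([ 0.27188273, -0.09541787, -0.95769336]))
{'time': np.float64(0.15), 'joint_positions': array([-62.251,  29.116, -13.611,  85.995,   7.201,  65.828,  -8.87 ]), 'qvel': array([-0.012, -0.145, -0.002, -0.159,  0.007, -0.067,  0.109]), 'joint_efforts': array([-3.0000e-03, -6.2100e+01, -2.1890e+00, -2.4984e+01,  1.3000e-02,
        9.0000e-03, -0.0000e+00]), 'position': array([0.231, 0.581, 0.404]), 'eef_rot': array([-179.919,    0.   ,  158.296]), 'contact_force': array([-0.637,  0.687,  0.715]), 'ft_torque': array([ 0.034, -0.   , -0.003]), 'grip_width': np.float64(1.0)}
```

View pics/side0.png

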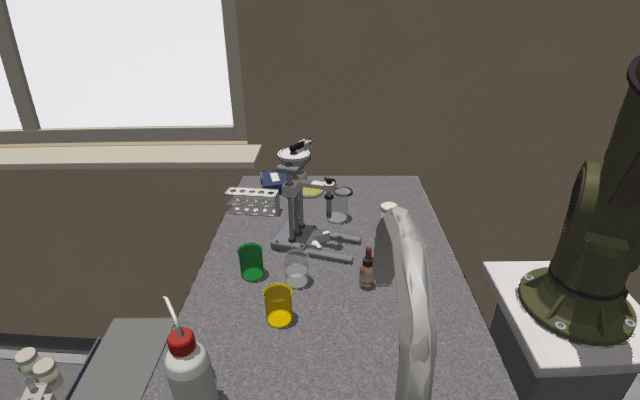

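View pics/top0.png

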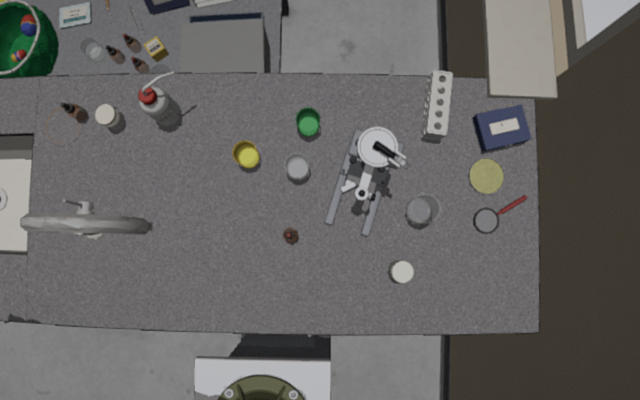

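```bash
python3 - <<'E'
from h import *
t=load('top0'); s=load('side0')
def up(fn,c,x0,y0,x1,y1,k): cv2.imwrite('pics/'+fn+'.png',cv2.resize(c['img'][y0:y1,x0:x1,::-1],None,fx=k,fy=k,interpolation=cv2.INTER_CUBIC))
up('t0c',t,270,110,430,230,5); up('s0c',s,220,130,400,300,4.4 and 3.5)
print(proj(t,[[0.231,0.581,0.405],[0.5,0,0],[0.5,0.3,0],[0.8,0,0]]),proj(s,[[0.231,0.581,0.405],[0.5,0,0],[0.8,0,0]]))
for n,p in dict(bk=(297,168),big=(422,210),jar=(402,272),drop=(290,236),yel=(247,155),grn=(308,122)).items(): print(n,plane(t,p,0.04).round(3))
E
```

```text
[[-84.16484394 341.51717596]
 [264.09443236 209.34197628]
 [138.99559122 207.52444529]
 [267.32850641  84.65196957]] [[690.9121816  368.55237308]
 [339.1808868  306.82717427]
 [195.58852857 304.9385644 ]]
bk [ 0.593 -0.077  0.04 ]
big [ 0.501 -0.362  0.04 ]
jar [ 0.36  -0.317  0.04 ]
drop [ 0.438 -0.064  0.04 ]
yel [0.621 0.038 0.04 ]
grn [ 0.699 -0.1    0.04 ]
```

View pics/t0c.png

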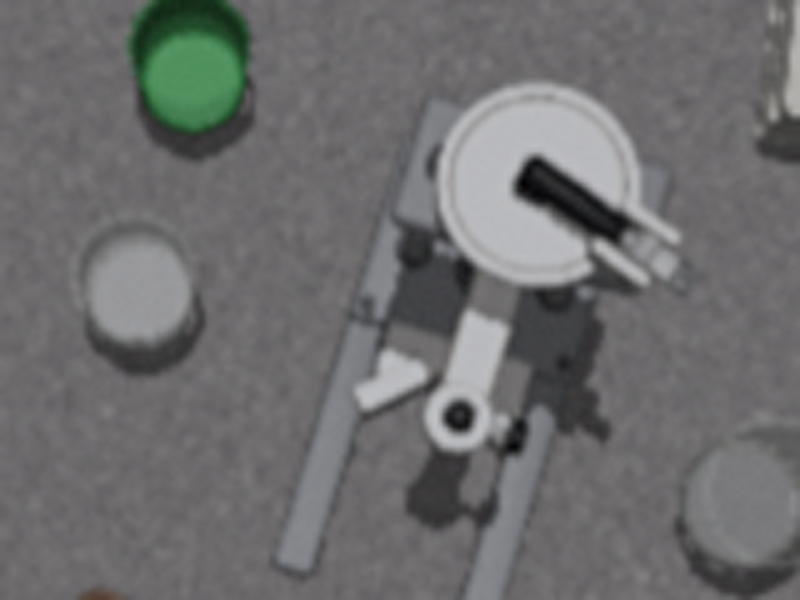

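View pics/s0c.png

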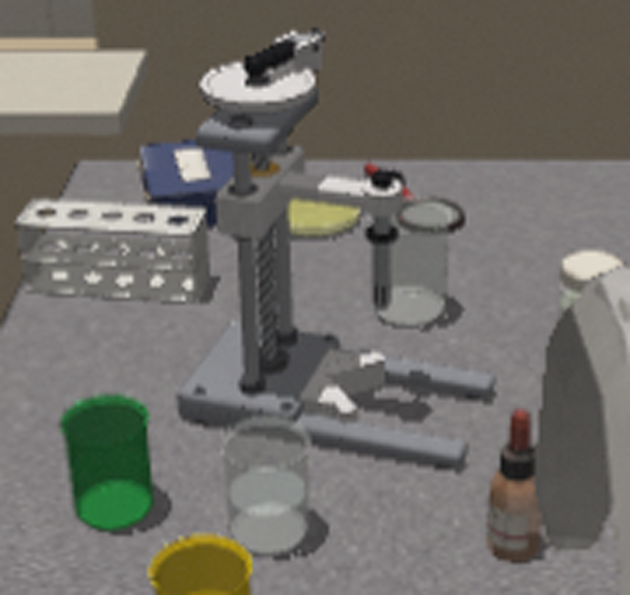

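View pics/wrist0.png

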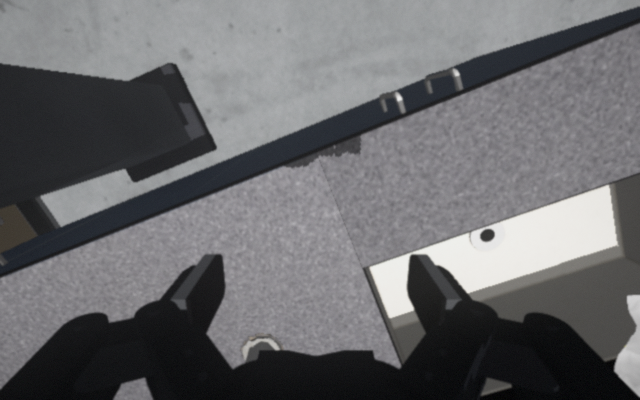

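```bash
python3 - <<'E'
from h import *
t=load('top0'); s=load('side0')
for pt in [(148,227),(150,225)]:
  for ps in [(393,207),(400,208),(380,240),(410,212)]: print(pt,ps,[np.round(v,3) for v in tri(t,pt,s,ps)])
def up(fn,c,x0,y0,x1,y1,k): cv2.imwrite('pics/'+fn+'.png',cv2.resize(c['img'][y0:y1,x0:x1,::-1],None,fx=k,fy=k,interpolation=cv2.INTER_CUBIC))
up('t0d',t,10,90,170,250,3.7); up('s0d',s,340,180,640,400,2.6)
print([inverse_kinematics([0.45,-0.2,z],[180,0,y]) is not None for z in (0.55,0.6,0.65) for y in (-16,164,75,-105)])
E
```

```text
(148, 227) (393, 207) [array([0.443, 0.163, 0.326]), np.float64(0.009)]
(148, 227) (400, 208) [array([0.439, 0.165, 0.325]), np.float64(0.018)]
(148, 227) (380, 240) [array([0.451, 0.177, 0.283]), np.float64(0.006)]
(148, 227) (410, 212) [array([0.432, 0.168, 0.321]), np.float64(0.031)]
(150, 225) (393, 207) [array([0.445, 0.161, 0.324]), np.float64(0.013)]
(150, 225) (400, 208) [array([0.44 , 0.162, 0.324]), np.float64(0.022)]
(150, 225) (380, 240) [array([0.453, 0.174, 0.281]), np.float64(0.002)]
(150, 225) (410, 212) [array([0.434, 0.165, 0.32 ]), np.float64(0.035)]
[True, True, True, True, True, True, True, True, True, True, True, True]
```

View pics/s0d.png

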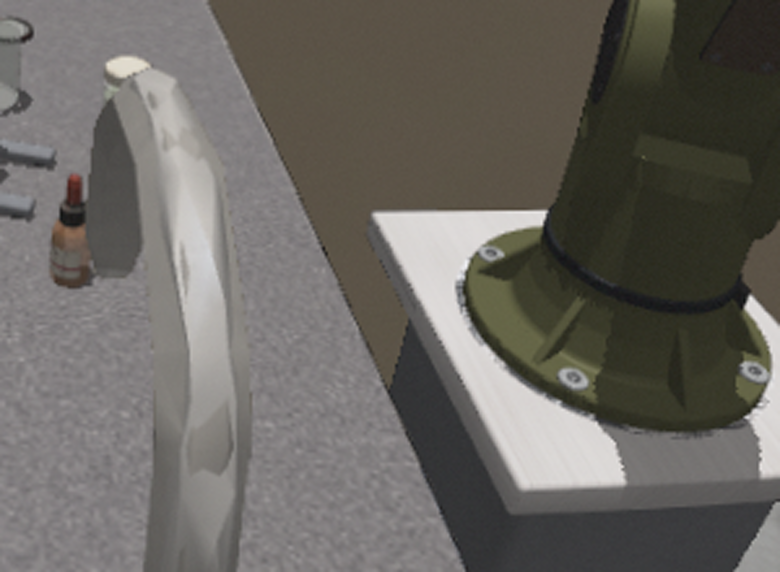

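View pics/t0d.png

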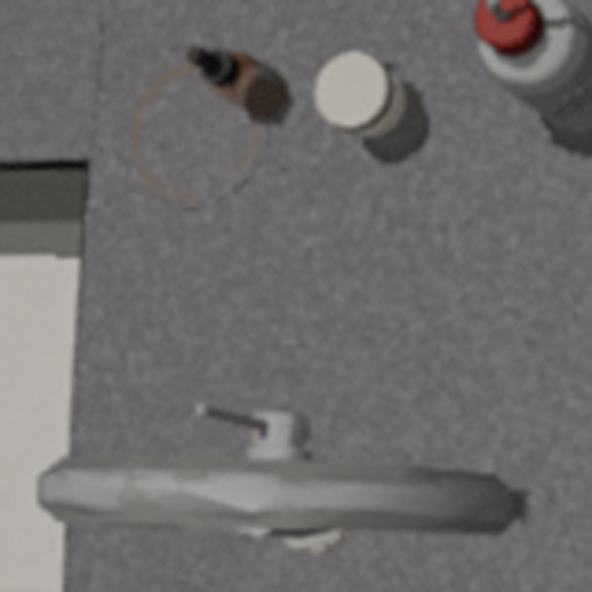

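```bash
python3 - <<'E'
from h import *
t=load('top0')
print('disc',plane(t,(378,146.8),.247),'probe',[plane(t,(361.8,193.2),z) for z in(.17,.2)], 'beaker', plane(t,(297,168),0.04))
movel([0.2,0.45,0.6],velocity=0.3)
goto([0.45,-0.19,0.62],[180,0,164])
c=snap('wrist','w1'); s=read_state(); print(s['time'],s['position'],s['eef_rot'],s['joint_positions'].round(1) if hasattr(s['joint_positions'],'round') else s['joint_positions']); print(np.array(c['intrinsics']).round(1),ray(c,(320,200)))
snap('side','s1')
E
```

```text
disc [ 0.60491895 -0.23739709  0.247     ] probe [array([ 0.52475906, -0.21384536,  0.17      ]), array([ 0.5219314 , -0.21135903,  0.2       ])] beaker [ 0.59253911 -0.07716435  0.04      ]
3.5833 [ 0.45052097 -0.18921319  0.61978254] [ 1.79992236e+02 -2.38598769e-02  1.64088245e+02] [-18.1  15.2  53.6  80.8 -12.2  90.  108.5]
[[312.1   0.  315.6]
 [  0.  312.1 200.1]
 [  0.    0.    1. ]] (array([ 0.37972659, -0.16987395,  0.58826487]), array([ 0.28009644, -0.06556053, -0.95783566]))
```

View pics/w1.png

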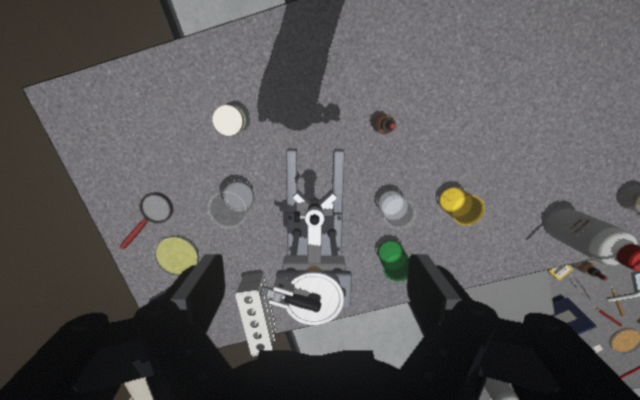

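```bash
python3 - <<'E'
from h import *
c=load('w1')
def up(fn,c,x0,y0,x1,y1,k): cv2.imwrite('pics/'+fn+'.png',cv2.resize(c['img'][y0:y1,x0:x1,::-1],None,fx=k,fy=k,interpolation=cv2.INTER_CUBIC))
up('w1a',c,270,140,370,240,6); up('w1b',c,260,250,360,340,6); up('w1c',c,350,170,430,290,5)
E
```

```text
(no output)
```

View pics/w1a.png

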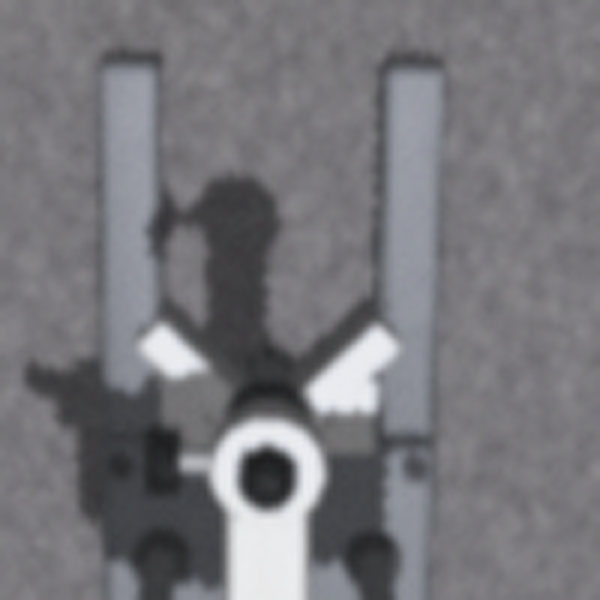

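View pics/w1b.png

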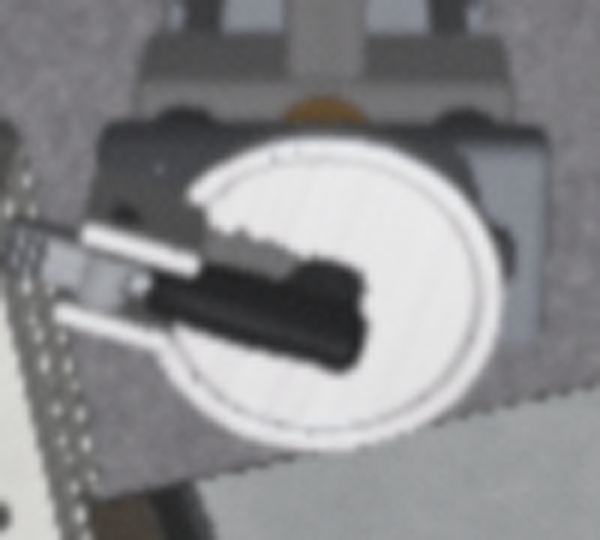

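View pics/w1c.png

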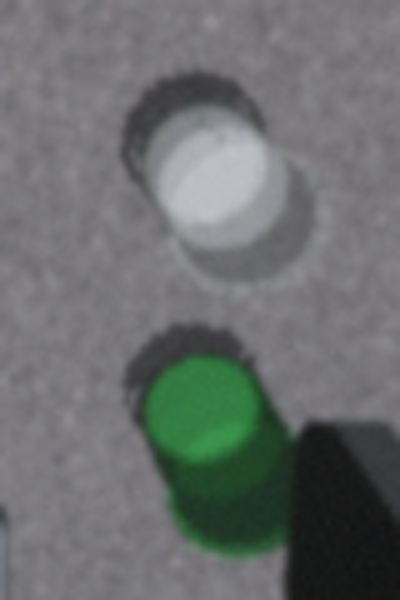

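```bash
python3 - <<'E'
from h import *
c=load('w1')
f=lambda u,v,x0=270,y0=140,k=6:((u+.5)/k-.5+x0,(v+.5)/k-.5+y0)
P={n:plane(c,f(*p),.016)[:2] for n,p in dict(Lo=(103,68),Li=(160,68),Ri=(386,68),Ro=(442,68),Li2=(160,300),Ri2=(383,300),Lo2=(104,380),Ro2=(434,430)).items()}
for k,v in P.items(): print(k,v.round(4))
print('w',np.linalg.norm(P['Li']-P['Ri']),np.linalg.norm(P['Lo']-P['Ro']))
for a,b in [('Li','Li2'),('Ri','Ri2'),('Lo','Lo2'),('Ro','Ro2')]:
    d=P[b]-P[a]; print('yaw',np.degrees(np.arctan2(d[1],d[0])))
m=(P['Li']+P['Ri']+P['Lo']+P['Ro'])/4; print('mouth',m)
d=P['Li']-P['Ri']; print('yaw from front', np.degrees(np.arctan2(d[1],d[0]))-90, np.degrees(np.arctan2(*(P['Lo']-P['Ro'])[::-1]))-90)
goto([0.605,-0.237,0.53],[180,0,164])
snap('wrist','w2'); print(read_state()['time'])
c=load('w2'); cv2.imwrite('pics/w2a.png',cv2.resize(c['img'][100:300,200:440,::-1],None,fx=3.3,fy=3,interpolation=cv2.INTER_CUBIC))
E
```

```text
Lo [ 0.4403 -0.2422]
Li [ 0.445  -0.2255]
Ri [ 0.4639 -0.1593]
Ro [ 0.4686 -0.1429]
Li2 [ 0.5149 -0.2468]
Ri2 [ 0.5342 -0.179 ]
Lo2 [ 0.5353 -0.2717]
Ro2 [ 0.5806 -0.1744]
w 0.0688284674687991 0.10323569848622653
yaw -16.945729317699865
yaw -15.680926750771677
yaw -17.26425007119994
yaw -15.715658327478362
mouth [ 0.45443621 -0.19245202]
yaw from front -195.91168171340632 -195.91160640652447
4.45
```

View pics/w2.png

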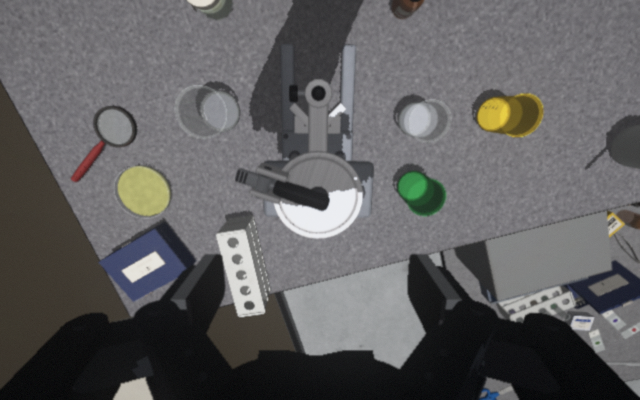

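```bash
python3 - <<'E'
from h import *
c=load('w2'); I=c['img']
cv2.imwrite('pics/w2a.png',cv2.resize(I[130:260,225:385,::-1],None,fx=5,fy=4.6,interpolation=cv2.INTER_CUBIC)[:, :])
P=proj(c,[[.605+.038*np.cos(a),-.2365+.038*np.sin(a),.247] for a in np.arange(0,6.3,.5)]).round(1); print(P.tolist())
E
```

```text
[[330.2, 237.7], [349.0, 227.6], [361.0, 210.0], [362.8, 188.7], [353.5, 168.7], [335.0, 155.6], [311.9, 153.0], [290.6, 161.8], [276.7, 179.3], [273.4, 200.6], [281.0, 220.5], [297.2, 234.3], [318.1, 239.3]]
```

View pics/w2a.png

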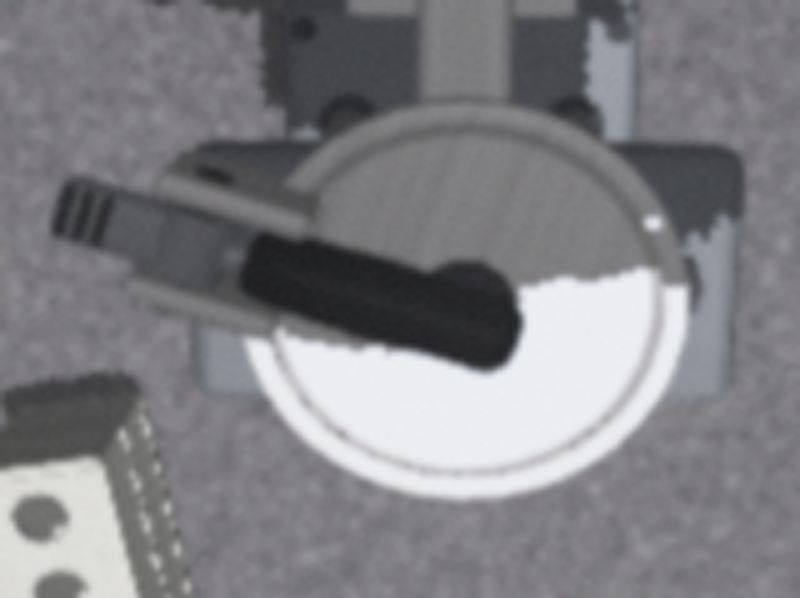

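```bash
python3 - <<'E'
from h import *
c=load('w2')
f=lambda u,v:((u+.5)/5-.5+225,(v+.5)/4.6-.5+130)
A=np.array([.6045,-.2363])
for n,(p,z) in dict(tabend=((57,207),.260),tabmid=((90,213),.262),grip0=((257,266),.258),gripend=((503,330),.258),earR=((160,170),.264),earL=((130,288),.264)).items():
    q=plane(c,f(*p),z)[:2]; d=q-A; print(n,q.round(4),'r',np.linalg.norm(d).round(4),'az',np.degrees(np.arctan2(d[1],d[0])).round(1))
a=plane(c,f(57,207),.26)[:2];b=plane(c,f(503,330),.258)[:2];g=plane(c,f(257,266),.258)[:2]
print(np.degrees(np.arctan2(*(a-b)[::-1])),np.degrees(np.arctan2(*(a-g)[::-1])),np.degrees(np.arctan2(*(g-b)[::-1])))
for yaw in (-120,60,-30,150,-116,64):
    print(yaw,[ (lambda q: None if q is None else np.round(q,0))(inverse_kinematics([*(A+.0675*np.array([np.cos(np.radians(-118)),np.sin(np.radians(-118))])),z],[180,0,yaw])) for z in (.47,)])
E
```

```text
tabend [ 0.5655 -0.2922] r 0.0682 az -125.0
tabmid [ 0.5676 -0.287 ] r 0.0627 az -126.1
grip0 [ 0.5843 -0.2658] r 0.0357 az -124.4
gripend [ 0.6064 -0.2311] r 0.0055 az 70.2
earR [ 0.5634 -0.2737] r 0.0556 az -137.7
earL [ 0.5812 -0.2849] r 0.0538 az -115.6
-123.83710783915586 -125.56513520388012 -122.47056022014618
-120 [array([ 39.,  30., -25.,  76.,  12.,  77., 164.])]
60 [array([ -8.,  46.,  76.,  77., -44.,  89.,  33.])]
-30 [array([ -6.,  41.,  66.,  77., -37.,  85., -63.])]
150 [array([ -2.,  37.,  53.,  77., -29.,  81., 110.])]
-116 [array([ 45.,  31., -36.,  76.,  18.,  79., 163.])]
64 [array([ -8.,  45.,  75.,  77., -43.,  89.,  36.])]
```

```bash
cat >> h.py <<'E'
A=np.array([.6045,-.2363]); PHI=-125.3
def rad(r,phi=PHI): return A+r*np.array([np.cos(np.radians(phi)),np.sin(np.radians(phi))])
E
python3 - <<'E'
from h import *
set_gripper(0.0)
p=rad(.0685)
q=inverse_kinematics([*p,.55],[180,0,-122]); print(np.round(q,1))
movel([*rad(0.03),.58],velocity=0.3)
q=np.array(q,float); q[6]-=180; movej(list(q))
s=read_state(); print(s['time'],s['position'],s['eef_rot'])
q=inverse_kinematics([*p,.47],[180,0,PHI+180]); print(np.round(q,1))
goto([*p,.46],[180,0,PHI+180])
s=read_state(); print(s['time'],s['position'],s['eef_rot'],s['contact_force'])
snap('wrist','w3');snap('side','s3')
E
```

```text
[ 38.8  27.3 -25.   67.7  11.2  87.3 163.8]
7.5417 [ 0.56511258 -0.29206552  0.54947499] [-1.79948037e+02  4.77124811e-03  5.80549734e+01]
[ 39.   28.7 -24.   77.5  11.6  76.2 -20.4]
7.9917 [ 0.56513379 -0.29228116  0.46043399] [-1.79960595e+02  9.69237622e-03  5.47540285e+01] [0.16840422 0.15454489 1.45849688]
```

View pics/w3.png

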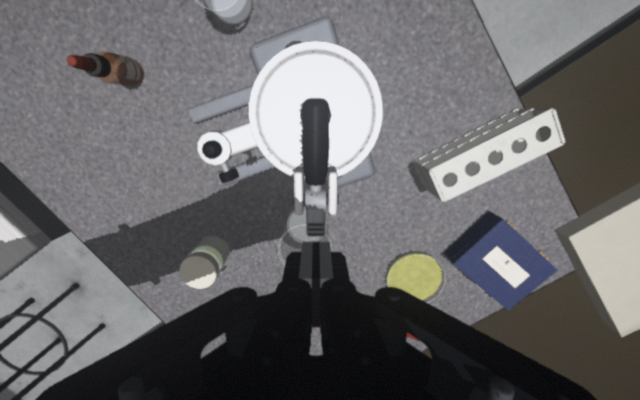

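View pics/s3.png

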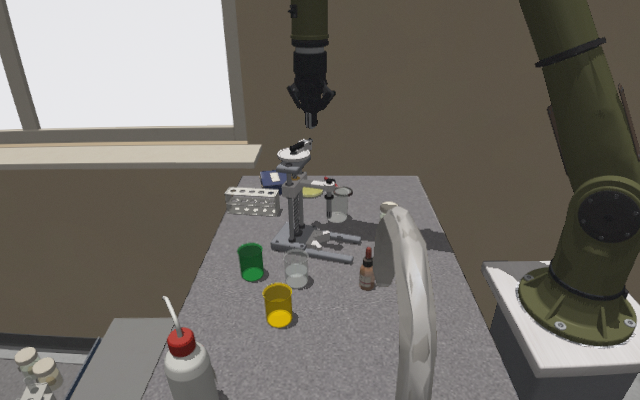

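```bash
python3 - <<'E'
from h import *
p=rad(.0685)
movel([*p,.444],velocity=0.06)
s0=read_state(); print('pre',s0['position'],s0['contact_force'])
r=movel([*p,.4215],velocity=0.03,force_limit=25)
s=read_state(); print(r,s['time'],s['position'],s['contact_force'])
snap('wrist','w4');snap('side','s4')
c=load('s4'); cv2.imwrite('pics/s4a.png',cv2.resize(c['img'][90:180,250:370,::-1],None,fx=6,fy=6,interpolation=cv2.INTER_CUBIC))
E
```

```text
pre [ 0.56483141 -0.29221963  0.44372574] [-0.90769103  1.48283881 -0.74708032]
False 9.4083 [ 0.56502546 -0.29248747  0.42223328] [-0.17607361 -0.20529102  5.5581048 ]
```

View pics/s4a.png

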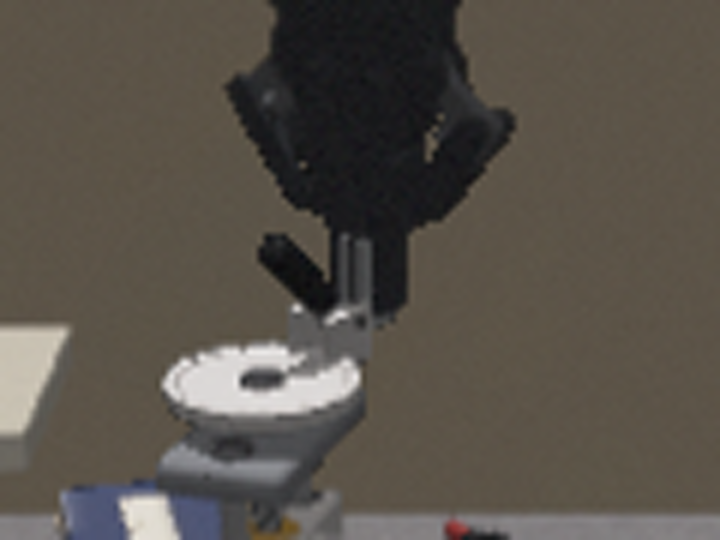

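View pics/w4.png

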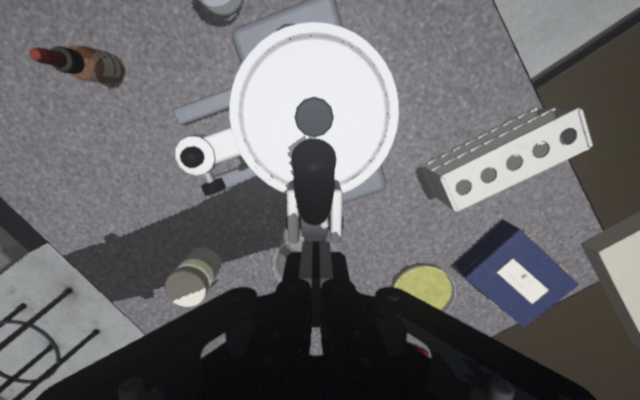

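```bash
python3 - <<'E'
from h import *
p=rad(.0685)
r=movel([*p,.413],velocity=0.03,force_limit=25)
s=read_state(); print(r,s['position'],s['contact_force'])
movel([*p,.51],velocity=0.2)
movel([*rad(-.022),.51],velocity=0.2)
movel([*rad(-.022),.452],velocity=0.15)
c=snap('wrist','w5');snap('side','s5'); s=read_state(); print(s['time'],s['position'],s['contact_force'])
c=load('s5'); cv2.imwrite('pics/s5a.png',cv2.resize(c['img'][90:180,250:370,::-1],None,fx=5,fy=5,interpolation=cv2.INTER_CUBIC))
E
```

```text
False [ 0.56467509 -0.29300948  0.41314563] [-1.83215696 -2.76585975  3.05434709]
11.8083 [ 0.61728111 -0.2188152   0.45346743] [ 1.35207522 -0.36350655  0.14295879]
```

View pics/s5a.png

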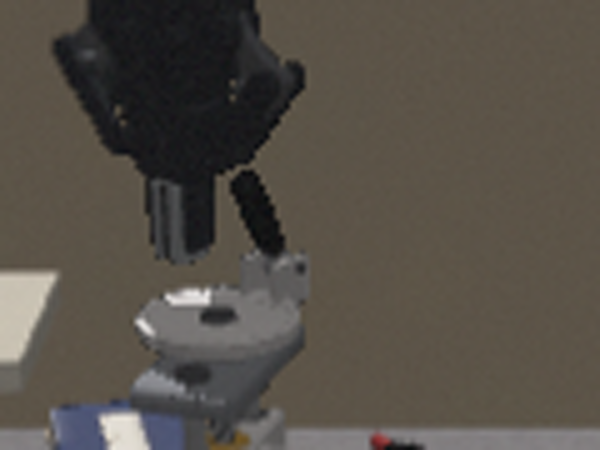

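View pics/w5.png

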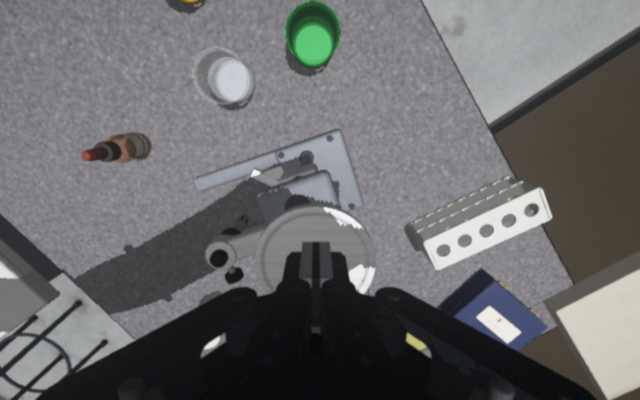

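```bash
python3 - <<'E'
from h import *
movel([*rad(.001),.455],velocity=0.1)
s=read_state(); print(s['position'],s['contact_force'])
r=movel([*rad(.032),.462],velocity=0.03,force_limit=10)
s=read_state(); print(r,np.dot(np.array(s['position'][:2])-A,rad(1)-A),s['contact_force'])
c=snap('side','s6'); print(s['time'])
d=c['img'] ; cv2.imwrite('pics/s6a.png',cv2.resize(d[90:180,250:370,::-1],None,fx=5,fy=5,interpolation=cv2.INTER_CUBIC))
E
```

```text
[ 0.60333955 -0.23826701  0.45554131] [-0.27983115  0.70621661 -0.09350982]
False 0.030250765056192484 [ 4.85525715  7.05245271 -2.06432086]
13.4
```

View pics/s6a.png

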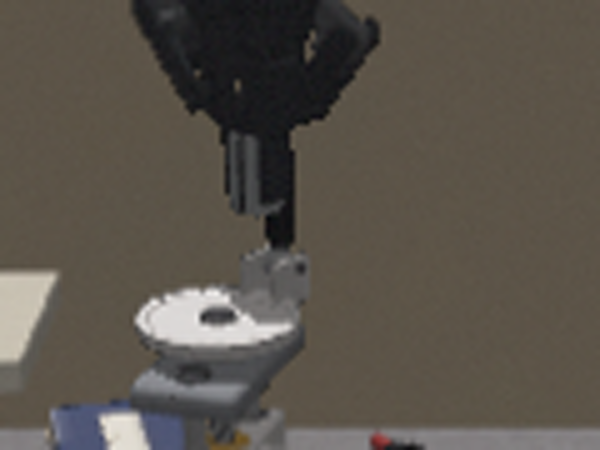

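```bash
cat >> h.py <<'E'
from scipy.spatial.transform import Rotation as Rn
SEAT=np.array([.5235,-.2126]); YAW=-16.2
U=lambda a:np.array([np.cos(np.radians(a)),np.sin(np.radians(a))])
def tool(az,al,sg):
    u=np.r_[U(az),0]; z=np.sin(np.radians(al))*u-np.r_[0,0,np.cos(np.radians(al))]
    y=sg*np.array([-u[1],u[0],0]); x=np.cross(y,z)
    return z,Rn.from_matrix(np.c_[x,y,z]).as_euler('xyz',degrees=True)
def tcp(g,az,al,sg,d=.155):
    z,o=tool(az,al,sg); return list(np.array(g)-d*z),list(o)
E
python3 - <<'E'
from h import *
movel([*rad(.012),.462],velocity=0.1)
movel([*rad(.0),.55],velocity=0.2)
c0=snap('side','s7');print(read_state()['time'])
t=load('top0');w1=load('w1');w2=load('w2');w5=load('w5')
for n,c,(x,y) in [('t',t,(297,168)),('w2',w2,(420,118)),('w5',w5,(228,78)),('w1',w1,(394,207))]:
    im=cv2.resize(c['img'][y-25:y+25,x-25:x+25,::-1],None,fx=6,fy=6,interpolation=cv2.INTER_CUBIC)
    globals()['im_'+n]=im
cv2.imwrite('pics/bk.png',np.vstack([np.hstack([im_t,im_w2]),np.hstack([im_w5,im_w1])]))
cv2.imwrite('pics/s7a.png',cv2.resize(c0['img'][120:300,220:360,::-1],None,fx=3.3,fy=3.3,interpolation=cv2.INTER_CUBIC))
for al in (45,55,60):
  for sg in (1,-1):
    for az in (YAW,-40):
      g=[.593,-.077] if az==-40 else SEAT
      res=[]
      for g2 in ([*g],[*(np.array(g)-.11*U(YAW))]):
        for z in (.052,.1):
          p,o=tcp([*g2,z],az,al,sg); q=inverse_kinematics(p,o); res.append(None if q is None else np.round(q).astype(int).tolist())
      print(al,sg,az,res[0],res[-2],res[-1])
E
```

```text
14.4417
45 1 -16.2 None None None
45 1 -40 [-14, 42, 0, 134, 122, 43, -85] None None
45 -1 -16.2 None None None
45 -1 -40 [-20, 43, 9, 134, 127, 38, 89] None None
55 1 -16.2 None None None
55 1 -40 [-17, 48, -3, 138, 124, 60, -95] None None
55 -1 -16.2 None None None
55 -1 -40 [-17, 48, -2, 138, 124, 60, 85] None None
60 1 -16.2 None None None
60 1 -40 [-19, 52, -3, 139, 123, 68, -99] None None
60 -1 -16.2 None None None
60 -1 -40 [-12, 53, -14, 139, 120, 75, 86] None None
```

View pics/bk.png

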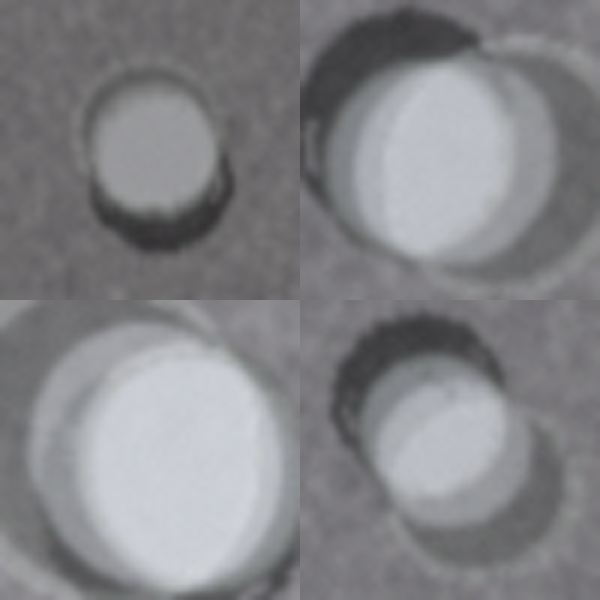

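View pics/s7a.png

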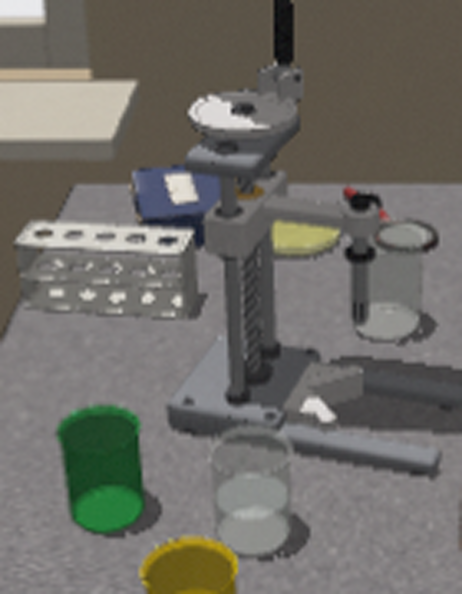

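```bash
python3 - <<'E'
from h import *
t=load('top0');w1=load('w1');w2=load('w2');w5=load('w5');s=load('s7')
for n,c,(x,y),(u,v) in [('t',t,(297,168),(155,148)),('w2',w2,(420,118),(140,162)),('w5',w5,(228,78),(158,155)),('w1',w1,(394,207),(146,140))]:
    print(n,plane(c,((u+.5)/6-.5+x-25,(v+.5)/6-.5+y-25),.001).round(4))
# collar / tip height from side view, intersect ray w/ vertical plane through seat facing camera
f=lambda u,v:((u+.5)/3.3-.5+220,(v+.5)/3.3-.5+120)
for n,p in dict(tip=(360,322),collar=(360,256),seattopmid=(360,200)).items():
    o,d=ray(s,f(*p)); n2=(SEAT-o[:2]); k=n2@n2/(d[:2]@n2); q=o+k*d; print(n,q.round(4))
print(proj(s,[[*SEAT,.1]]))
for al in (0,10,20,25,30):
  for az in (YAW,YAW+180):
   for sg in (1,):
    out=[]
    for uu,z,d in ((-.039,.03,.173),(-.095,.03,.173),(-.05,.05,.155),(-.11,.05,.155),(-.11,.1,.155)):
      zz,o=tool(az,al if az==YAW else -al,sg)
      p=np.r_[SEAT+uu*U(YAW),z]-d*zz; q=inverse_kinematics(list(p),list(o)); out.append(None if q is None else np.round(q).astype(int).tolist())
    print(al,az,sg,out)
E
```

```text
t [ 0.5999 -0.0763  0.001 ]
w2 [ 0.5964 -0.0725  0.001 ]
w5 [ 0.5892 -0.0712  0.001 ]
w1 [ 0.6006 -0.0745  0.001 ]
tip [ 0.5219 -0.2126  0.09  ]
collar [ 0.5221 -0.2126  0.1445]
seattopmid [ 0.5223 -0.2126  0.1885]
[[328.09218968 213.6410376 ]]
0 -16.2 1 [[45, 39, -39, 114, 38, 40, 55], [45, 36, -36, 122, 39, 34, 54], [45, 39, -38, 116, 38, 39, 55], [45, 35, -36, 124, 39, 32, 54], [49, 30, -42, 122, 32, 39, 59]]
0 163.8 1 [[25, 35, -7, 114, 8, 31, -95], [25, 32, -7, 123, 9, 26, -95], [25, 34, -7, 116, 8, 30, -95], [25, 31, -7, 125, 9, 25, -95], [27, 26, -9, 122, 7, 33, -94]]
10 -16.2 1 [[40, 35, -30, 124, 48, 22, 46], [37, 31, -23, 132, 51, 15, 43], [40, 34, -29, 125, 48, 21, 46], [37, 30, -22, 133, 51, 14, 42], [47, 26, -36, 130, 40, 23, 52]]
10 163.8 1 [[24, 32, -5, 124, 7, 14, -93], [7, 31, 20, 132, -56, 14, -29], [24, 32, -5, 125, 7, 14, -93], [7, 31, 20, 133, -58, 14, -26], [26, 23, -7, 130, 7, 17, -93]]
20 -16.2 1 [[41, 34, -29, 133, 105, 15, -10], [42, 32, -29, 141, 125, 17, -31], [41, 33, -29, 133, 105, 15, -10], [42, 31, -29, 142, 127, 17, -33], [46, 24, -33, 139, 88, 12, 5]]
20 163.8 1 [[7, 34, 21, 133, 248, 14, 26], [31, 30, -14, 141, 153, 12, 122], [7, 33, 21, 134, 248, 14, 26], [31, 30, -14, 142, 154, 12, 120], [7, 23, 21, 139, 265, 11, 12]]
25 -16.2 1 [[57, 42, -56, 137, 111, 36, -15], None, [57, 41, -55, 138, 111, 34, -16], None, None]
25 163.8 1 [[31, 33, -14, 138, 160, 16, 115], None, [31, 32, -14, 138, 160, 15, 115], None, None]
30 -16.2 1 [[59, 47, -61, 142, 121, 45, -24], None, [59, 45, -61, 142, 121, 44, -24], None, None]
30 163.8 1 [[39, 36, -25, 142, 155, 28, 121], None, [39, 35, -25, 142, 155, 27, 121], None, None]
```

```bash
python3 - <<'E'
from h import *
set_gripper(1.0)
goto([.597,-.075,.45],[180,0,163.8])
s=read_state(); print(s['time'],s['position'],s['eef_rot'],np.round(s['joint_positions']))
c=snap('wrist','w8')
cv2.imwrite('pics/w8a.png',cv2.resize(c['img'][130:280,230:410,::-1],None,fx=4.4,fy=4,interpolation=cv2.INTER_CUBIC))
print(proj(c,[[.597,-.075,0],[.597,-.075,.072],[.57,-.075,0],[.597,-.1,0]]))
for yaw in (73.8,-106.2):
  for uu in (-.15,-.145,-.14,-.085):
    q=inverse_kinematics([*(SEAT+uu*U(YAW)),.2],[180,0,yaw]); print(yaw,uu,None if q is None else np.round(q))
E
```

```text
16.5 [ 0.59716585 -0.07561769  0.45017061] [-1.79980214e+02  2.25040525e-02  1.63650961e+02] [ 35.  31. -51.  85.  24.  75.  56.]
[[316.93329365 162.49880641]
 [317.13875925 173.52669888]
 [311.22933611 143.11913337]
 [299.26441774 167.64002037]]
73.8 -0.15 [ 34.  30. -19. 130.  25.  22. -22.]
73.8 -0.145 [ 34.  31. -19. 130.  25.  23. -22.]
73.8 -0.14 [ 34.  31. -19. 129.  25.  23. -22.]
73.8 -0.085 [ 34.  34. -20. 121.  23.  29. -20.]
-106.2 -0.15 [ 60.  42. -61. 130.  58.  43. 121.]
-106.2 -0.145 [ 59.  42. -61. 129.  58.  44. 121.]
-106.2 -0.14 [ 59.  42. -61. 129.  58.  44. 121.]
-106.2 -0.085 [ 58.  46. -62. 121.  56.  50. 125.]
```

View pics/w8.png

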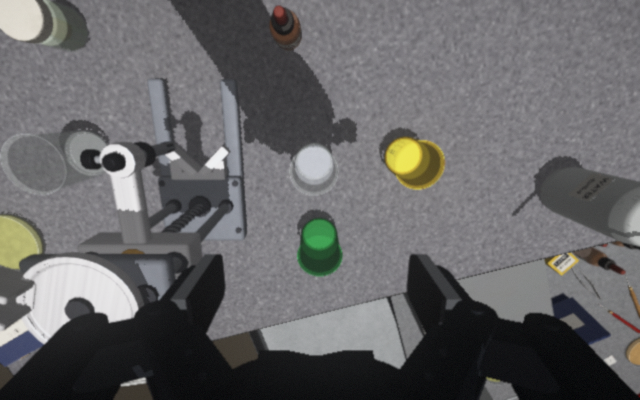

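View pics/w8a.png

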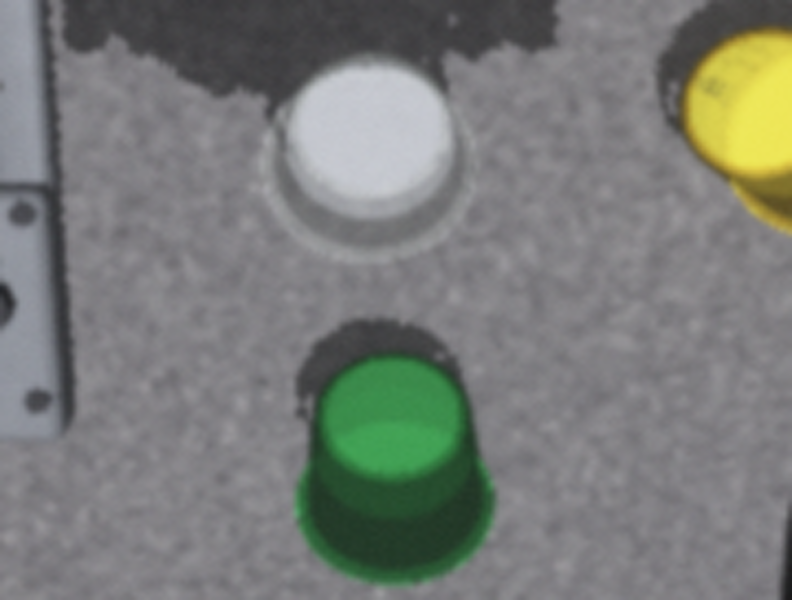

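```bash
python3 - <<'E'
from h import *
B=[.595,-.0785]; O=[180,0,163.8]
movel([*B,.30],O,velocity=0.25)
movel([*B,.20],O,velocity=0.12,force_limit=10)
s=read_state(); print(s['time'],s['position'],s['contact_force'])
set_gripper(0.0)
s=read_state(); print(s['time'],s['grip_width'],s['position'],s['contact_force'])
c=snap('wrist','w9'); c=snap('side','s9')
cv2.imwrite('pics/s9a.png',cv2.resize(c['img'][160:310,220:400,::-1],None,fx=4,fy=4,interpolation=cv2.INTER_CUBIC))
E
```

```text
18.2833 [ 0.59537243 -0.07834781  0.2007542 ] [-0.07413038  0.4101531  -0.64258322]
18.6833 0.6312410172424662 [ 0.59529584 -0.07836937  0.20098537] [-0.504112   -0.68391658  5.12494511]
```

View pics/s9a.png

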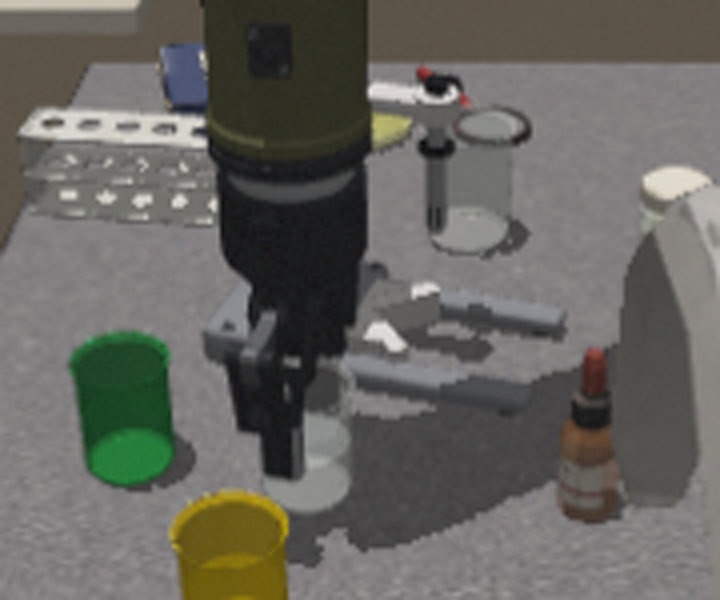

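View pics/w9.png

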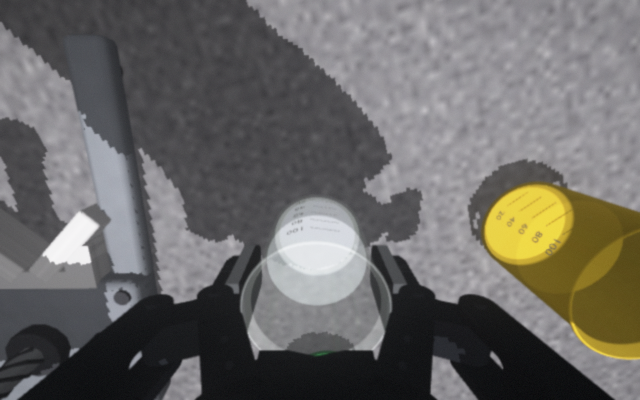

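```bash
python3 - <<'E'
from h import *
s=load('s9'); w=load('w9')
B=[.595,-.0785]
print(proj(s,[[*B,0],[*B,.072]]),proj(w,[[*B,0],[*B,.072],[*(np.array(B)-.01*U(YAW)),.0],[*(np.array(B)-.01*U(YAW)),.072]]))
O=[180,0,163.8]
movel([*B,.212],O,velocity=0.1)
c=snap('side','s10')
cv2.imwrite('pics/s10a.png',cv2.resize(c['img'][210:310,250:370,::-1],None,fx=5,fy=5,interpolation=cv2.INTER_CUBIC)); print(read_state()['grip_width'])
E
```

```text
[[295.89970559 282.07411102]
 [294.7035847  255.81210745]] [[316.87146814 235.79513985]
 [317.56050334 314.41837409]
 [316.89012351 219.80168787]
 [317.60728626 290.46106778]]
0.6316812667774321
```

View pics/s10a.png

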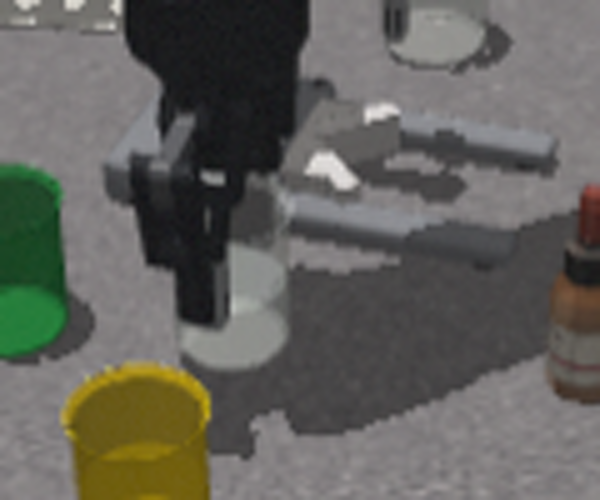

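```bash
python3 - <<'E'
from h import *
B=[.595,-.0785]; O=[180,0,163.8]
P=lambda u:SEAT+u*U(YAW)
movel([*B,.275],O,velocity=0.2)
movel([*P(-.118),.275],O,velocity=0.2)
movel([*P(-.118),.215],O,velocity=0.15)
r=movel([*P(-.118),.1985],O,velocity=0.04,force_limit=5)
s=read_state(); print(r,s['time'],s['position'],s['eef_rot'],s['contact_force'],s['grip_width'])
c=snap('side','s11'); snap('top','t11'); snap('wrist','w11')
cv2.imwrite('pics/s11a.png',cv2.resize(c['img'][190:310,260:420,::-1],None,fx=4,fy=4,interpolation=cv2.INTER_CUBIC))
E
```

```text
True 21.7167 [ 0.41056365 -0.1794472   0.20043718] [1.79979769e+02 1.03719617e-01 1.63786044e+02] [0.15193131 0.51705795 2.58879377] 0.6344459069309614
```

View pics/s11a.png

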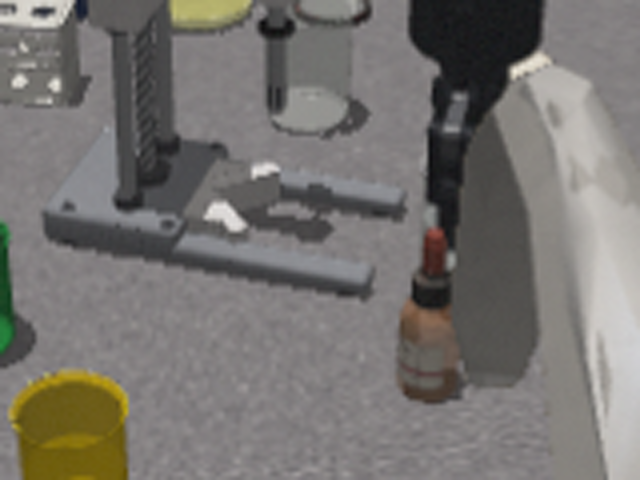

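View pics/w11.png

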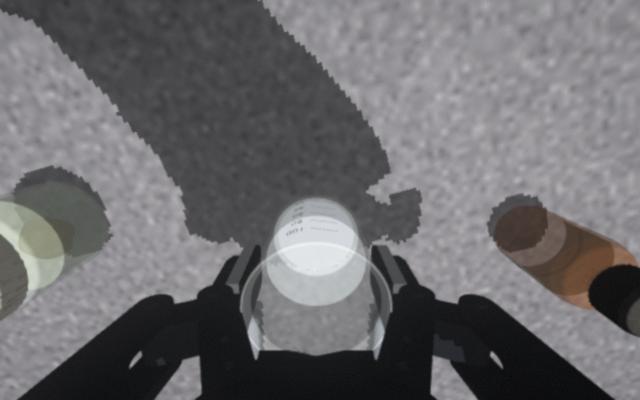

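```bash
python3 - <<'E'
from h import *
O=[180,0,163.8]
P=lambda u:SEAT+u*U(YAW)
r=movel([*P(-.060),.2005],O,velocity=0.07,force_limit=8)
s=read_state(); print(r,s['time'],s['position'],s['contact_force'])
c=snap('side','s12'); snap('top','t12')
cv2.imwrite('pics/s12a.png',cv2.resize(c['img'][160:310,260:420,::-1],None,fx=4,fy=4,interpolation=cv2.INTER_CUBIC))
E
```

```text
True 22.0833 [ 0.41094135 -0.17952052  0.20041973] [-1.97302077  0.08008222  6.52230242]
```

View pics/s12a.png

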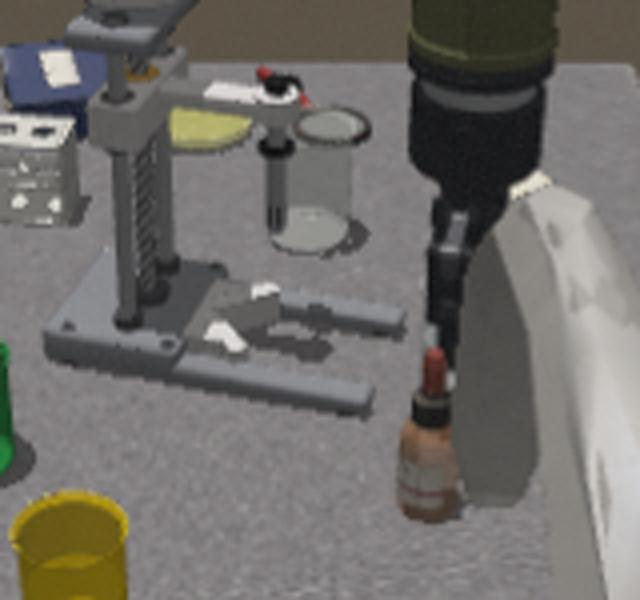

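```bash
python3 - <<'E'
from h import *
O=[180,0,163.8]
P=lambda u:SEAT+u*U(YAW)
s=read_state(); movel([*s['position'][:2],.2022],O,velocity=0.05)
s=read_state(); print(s['time'],s['position'],s['contact_force'])
r=movel([*P(-.060),.2022],O,velocity=0.07,force_limit=15)
s=read_state(); print(r,s['time'],s['position'],s['contact_force'])
c=snap('side','s12'); snap('top','t12'); snap('wrist','w12')
cv2.imwrite('pics/s12a.png',cv2.resize(c['img'][160:310,260:420,::-1],None,fx=4,fy=4,interpolation=cv2.INTER_CUBIC))
E
```

```text
22.4333 [ 0.41077139 -0.17971048  0.20209038] [ 0.38140825 -0.05039531 -0.11555638]
False 23.4 [ 0.46546202 -0.1957277   0.20210595] [ 0.9920643  -0.00894071 -1.33776562]
```

View pics/s12a.png

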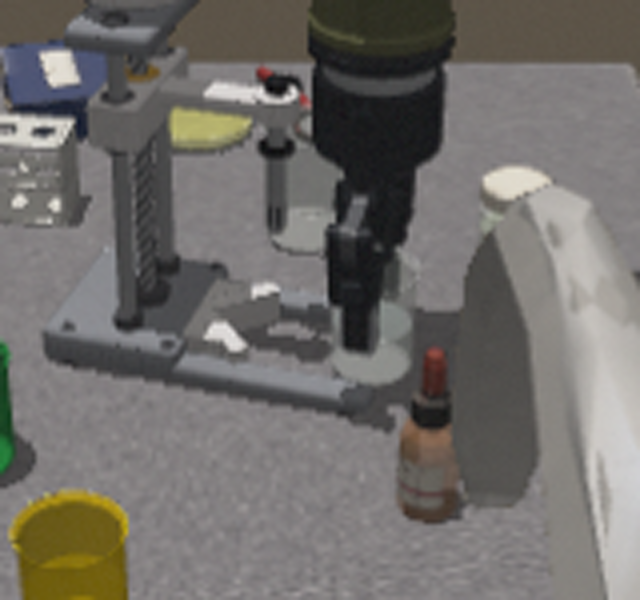

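View pics/w12.png

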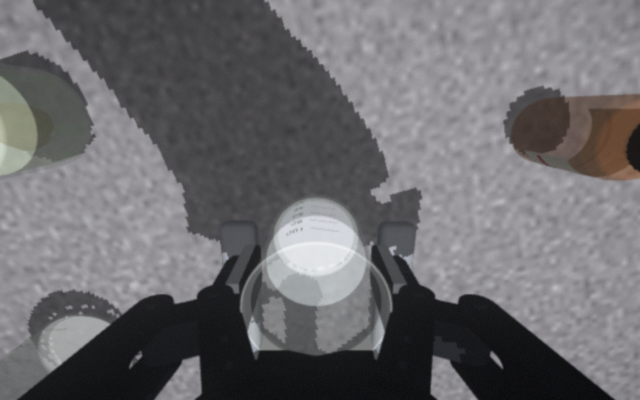

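```bash
cat >> h.py <<'E'
def tool2(al,sg):
    u=np.r_[U(YAW),0]; z=np.sin(np.radians(al))*u-np.r_[0,0,np.cos(np.radians(al))]
    x=sg*np.array([-u[1],u[0],0]); y=np.cross(z,x)
    return z,list(Rn.from_matrix(np.c_[x,y,z]).as_euler('xyz',degrees=True))
def tip2(u,z,al,sg,d=.173):
    zz,o=tool2(al,sg); return list(np.r_[SEAT+u*U(YAW),z]-d*zz),o
E
python3 - <<'E'
from h import *
P=lambda u:SEAT+u*U(YAW); O=[180,0,163.8]
set_gripper(1.0)
s=read_state(); print(s['time'],s['contact_force'])
movel([*P(-.135),.205],O,velocity=0.12)
s=read_state(); print(s['time'],s['position'],np.round(s['joint_positions']))
for al in (6,8,10,12):
  for sg in (1,-1):
    out=[]
    for u,z in ((-.125,.1),(-.125,.033),(-.09,.033),(-.055,.033)):
      p,o=tip2(u,z,al,sg); q=inverse_kinematics(p,o); out.append(None if q is None else np.round(q).astype(int).tolist())
    print(al,sg,np.round(o),out)
snap('wrist','w13'); snap('top','t13')
E
```

```text
23.975 [0.17555626 0.4612976  0.42650556]
24.75 [ 0.39464292 -0.17513322  0.20516433] [ 48.  34. -40. 128.  43.  32.  48.]
6 1 [174.   0.  74.] [[36, 22, -21, 128, 16, 27, -13], [30, 29, -13, 132, 23, 15, -19], [30, 31, -14, 127, 22, 18, -18], [30, 32, -15, 122, 21, 22, -17]]
6 -1 [-174.    0. -106.] [[68, 36, -71, 128, 53, 46, 126], [60, 40, -60, 132, 66, 39, 115], [59, 43, -61, 127, 64, 42, 118], [58, 45, -62, 122, 63, 46, 121]]
8 1 [172.   0.  74.] [[36, 21, -20, 130, 17, 24, -14], [29, 29, -11, 134, 25, 11, -21], [29, 30, -12, 129, 23, 15, -19], [29, 32, -13, 124, 22, 18, -18]]
8 -1 [-172.    0. -106.] [[68, 34, -70, 129, 54, 43, 124], [59, 38, -58, 134, 69, 35, 111], [58, 41, -59, 129, 67, 39, 115], [58, 44, -60, 124, 65, 42, 118]]
10 1 [170.   0.  74.] [[36, 20, -19, 131, 18, 20, -14], [39, 29, -25, 136, 59, 14, -56], [28, 30, -10, 131, 24, 11, -20], [28, 31, -12, 126, 23, 14, -19]]
10 -1 [-170.    0. -106.] [[67, 33, -68, 131, 57, 39, 123], [57, 37, -55, 135, 74, 31, 107], [57, 39, -56, 130, 71, 35, 112], [57, 42, -58, 125, 68, 39, 116]]
12 1 [168.   0.  74.] [[35, 20, -18, 133, 18, 17, -15], [39, 29, -25, 137, 74, 12, -71], [38, 31, -25, 133, 61, 14, -57], [27, 31, -10, 128, 24, 11, -20]]
12 -1 [-168.    0. -106.] [[67, 31, -66, 133, 59, 36, 121], [56, 35, -51, 137, 80, 28, 102], [56, 38, -53, 132, 75, 31, 107], [56, 41, -55, 127, 72, 35, 112]]
```

View pics/w13.png

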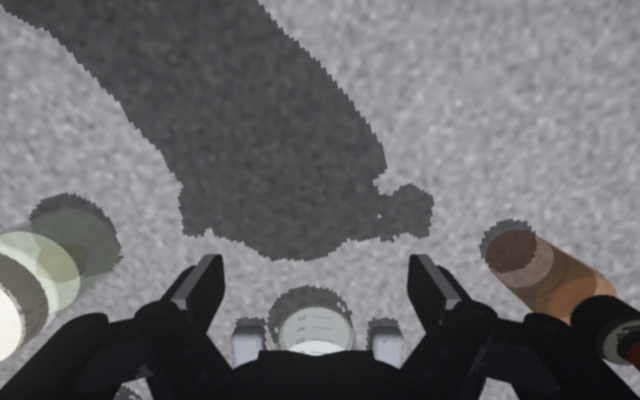

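View pics/t13.png

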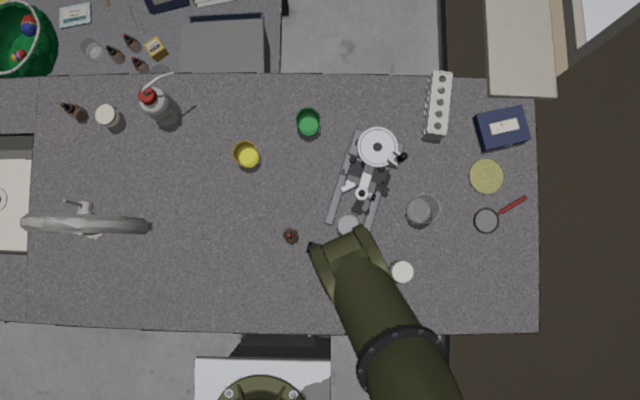

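```bash
python3 - <<'E'
from h import *
t=load('t13')
for z in (0.0,.03,.072): 
    q=plane(t,(347.5,226),z)[:2]-SEAT; print(z,q@U(YAW),q@U(YAW+90))
cv2.imwrite('pics/t13a.png',cv2.resize(t['img'][120:250,300:420,::-1],None,fx=4.5,fy=4.5,interpolation=cv2.INTER_CUBIC))
P=lambda u:SEAT+u*U(YAW); O=[180,0,163.8]
movel([*P(-.135),.30],O,velocity=0.25)
set_gripper(0.3)
p,o=tip2(-.132,.115,10,-1); goto(p,o)
s=read_state(); print(s['time'],s['position'],s['eef_rot'],np.round(s['joint_positions']),s['grip_width'])
c=snap('side','s14');snap('wrist','w14')
cv2.imwrite('pics/s14a.png',cv2.resize(c['img'][130:300,260:460,::-1],None,fx=3.5,fy=3.5,interpolation=cv2.INTER_CUBIC))
E
```

```text
0.0 -0.06237024786722946 0.00014791238758623705
0.03 -0.0636431396953007 0.0014886816033788163
0.072 -0.0654251882546005 0.00336575850548841
27.0083 [ 0.36799374 -0.16749592  0.28541559] [-1.70011636e+02  1.85823811e-02 -1.06346650e+02] [ 71.  32. -73. 131.  54.  42. 124.] 0.2988077631622963
```

View pics/t13a.png

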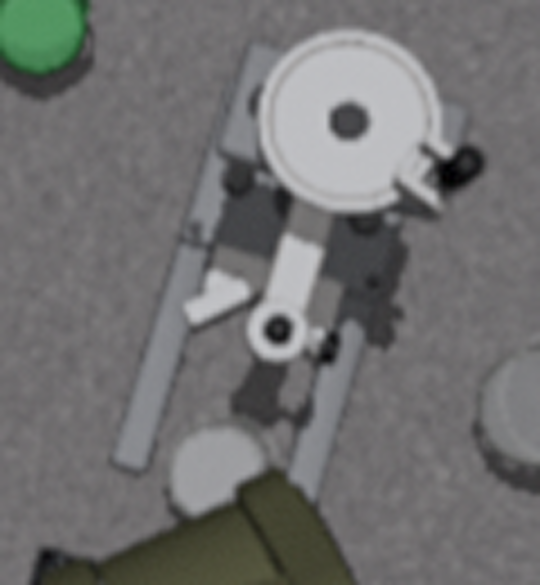

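View pics/s14a.png

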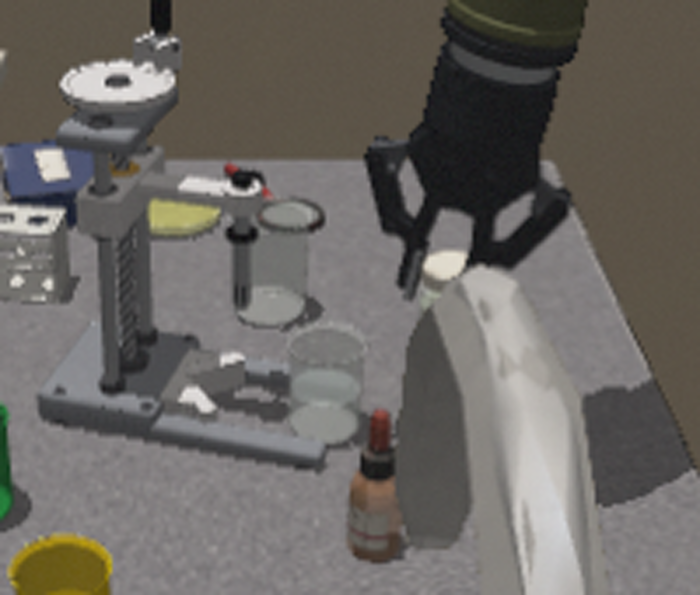

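View pics/w14.png

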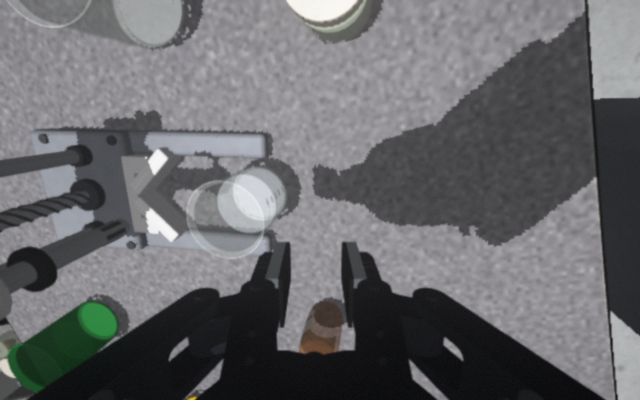

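```bash
python3 - <<'E'
from h import *
for al in (8,10,12,15,18):
  for az,a in ((YAW,al),(YAW+180,-al)):
    out=[]
    for uu,z in ((-.11,.115),(-.11,.028),(-.075,.028),(-.037,.028)):
      p,o=tcp([*(SEAT+uu*U(YAW)),z],az,a,1,.173); q=inverse_kinematics(p,o); out.append(None if q is None else np.round(q).astype(int).tolist())
    print(al,round(az),np.round(o),out)
E
```

```text
8 -16 [180.   8. 164.] [[57, 25, -49, 126, 37, 34, 55], [45, 33, -36, 132, 58, 22, 35], [46, 35, -37, 127, 55, 26, 39], [46, 37, -39, 121, 52, 29, 43]]
8 164 [180.  -8. -16.] [[-21, 34, 66, 127, -55, 43, -25], [-13, 42, 54, 132, -75, 36, -6], [-13, 44, 54, 128, -71, 38, -12], [-17, 52, 66, 122, -74, 51, -12]]
10 -16 [180.  10. 164.] [[57, 24, -49, 128, 39, 31, 53], [43, 32, -32, 134, 64, 18, 29], [44, 34, -35, 129, 59, 22, 34], [45, 36, -37, 123, 55, 26, 39]]
10 164 [180. -10. -16.] [[-22, 33, 66, 129, -58, 41, -22], [-7, 37, 43, 134, -77, 27, -5], [-13, 43, 54, 129, -76, 37, -7], [-13, 45, 54, 124, -73, 39, -13]]
12 -16 [180.  12. 164.] [[56, 23, -48, 130, 41, 28, 51], [40, 31, -27, 136, 73, 14, 20], [42, 33, -31, 131, 65, 18, 29], [43, 36, -34, 125, 60, 22, 35]]
12 164 [180. -12. -16.] [[-22, 33, 66, 131, -61, 39, -18], [8, 31, 20, 136, -78, 12, -6], [-7, 38, 43, 131, -79, 28, -5], [-13, 45, 54, 126, -78, 38, -8]]
15 -16 [180.  15. 164.] [[55, 22, -45, 133, 46, 22, 47], [39, 31, -24, 138, 99, 12, -6], [37, 32, -23, 133, 82, 11, 13], [40, 34, -28, 128, 69, 16, 25]]
15 164 [180. -15. -16.] [[-22, 32, 66, 133, -68, 37, -11], [7, 31, 21, 139, 255, 13, 21], [10, 32, 16, 134, -87, 10, 2], [0, 36, 32, 128, -79, 20, -7]]
18 -16 [180.  18. 164.] [[52, 20, -40, 135, 52, 17, 41], [45, 32, -33, 141, 114, 18, -21], [38, 32, -24, 136, 110, 12, -15], [36, 33, -22, 131, 92, 11, 3]]
18 164 [180. -18. -16.] [[-16, 26, 55, 136, -71, 27, -9], [48, 33, -39, 141, 110, 21, 164], [39, 32, -25, 136, 109, 13, 165], [7, 34, 21, 131, 263, 13, 11]]
```

```bash
python3 - <<'E'
from h import *
T=lambda u,z:tcp([*(SEAT+u*U(YAW)),z],YAW,10,1,.173)
set_gripper(0.0)
p,o=T(-.112,.115); goto(p,o)
p,o=T(-.112,.028); r=movel(p,o,velocity=0.12,force_limit=10)
s=read_state(); print(r,s['time'],s['position'],s['contact_force'])
p,o=T(-.060,.028); r=movel(p,o,velocity=0.06,force_limit=7)
s=read_state(); print(r,s['time'],s['contact_force'])
c=snap('side','s15');
cv2.imwrite('pics/s15a.png',cv2.resize(c['img'][130:300,260:460,::-1],None,fx=3.5,fy=3.5,interpolation=cv2.INTER_CUBIC))
E
```

```text
False 29.4917 [ 0.38725641 -0.17285156  0.1985005 ] [-0.03991848  0.25508279 -0.21866138]
False 30.5083 [-0.56561137 -0.67682134  0.07458257]
```

View pics/s15a.png

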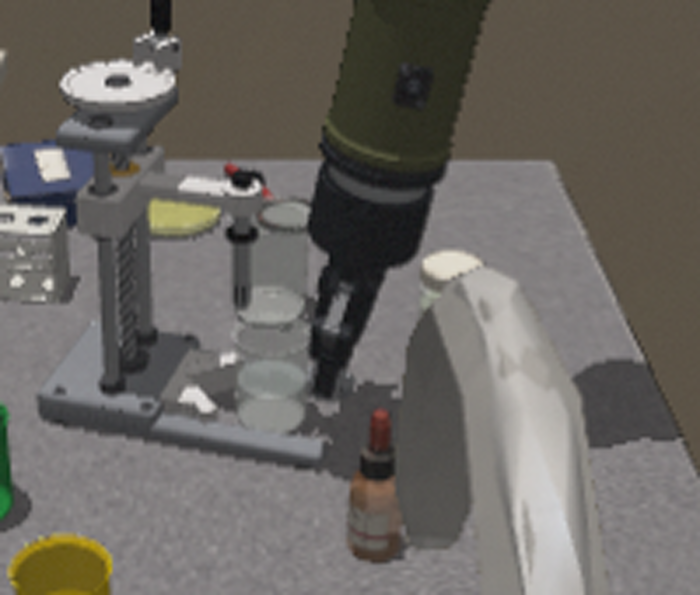

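```bash
python3 - <<'E'
from h import *
T=lambda u,z:tcp([*(SEAT+u*U(YAW)),z],YAW,10,1,.173)
p,o=T(-.033,.028); r=movel(p,o,velocity=0.03,force_limit=5)
s=read_state(); zz,_=tool(YAW,10,1); tip=np.array(s['position'])+.173*zz; print(r,s['time'],s['contact_force'],'tip u',(tip[:2]-SEAT)@U(YAW),(tip[:2]-SEAT)@U(YAW+90))
c=snap('side','s16'); snap('wrist','w16'); 
cv2.imwrite('pics/s16a.png',cv2.resize(c['img'][130:300,260:460,::-1],None,fx=3.5,fy=3.5,interpolation=cv2.INTER_CUBIC))
E
```

```text
True 31.3833 [-0.15370203  0.22680565  0.02038633] tip u -0.034413666687594234 3.519131422999397e-06
```

View pics/s16a.png

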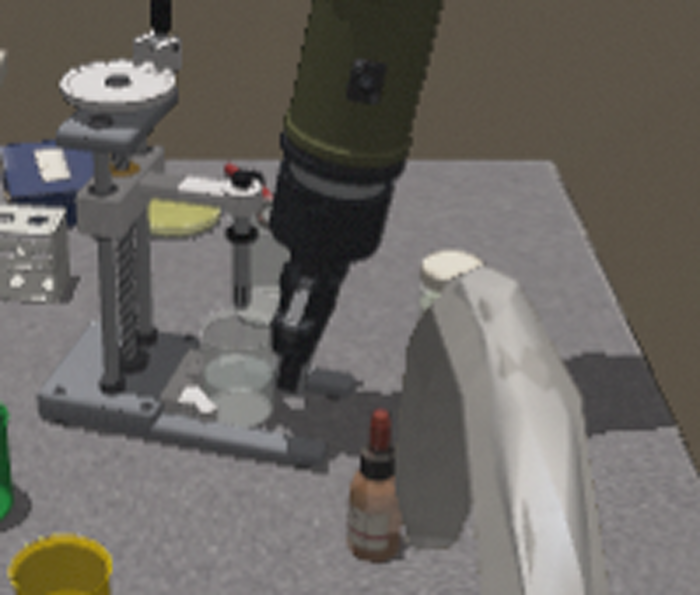

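```bash
python3 - <<'E'
from h import *
T=lambda u,z:tcp([*(SEAT+u*U(YAW)),z],YAW,10,1,.173)
p,o=T(-.075,.028); movel(p,o,velocity=0.12)
p,o=T(-.11,.12); movel(p,o,velocity=0.25)
goto([.45,-.18,.52],[180,0,163.8])
c=snap('side','s17'); t=snap('top','t17'); w=snap('wrist','w17'); print(read_state()['time'])
cv2.imwrite('pics/m17.png',np.hstack([cv2.resize(c['img'][150:260,270:360,::-1],None,fx=4.4,fy=4.4,interpolation=cv2.INTER_CUBIC),cv2.resize(w['img'][100:220,265:365,::-1],(400,484),interpolation=cv2.INTER_CUBIC)]))
print(proj(c,[[*SEAT,0],[*SEAT,.072]]),proj(w,[[*SEAT,0],[*SEAT,.072],[*(SEAT-.01*U(YAW)),.072]]),proj(t,[[*SEAT,0],[*SEAT,.072]]))
E
```

```text
33.575
[[327.95154003 248.02388128]
 [328.05212692 223.61015774]] [[310.12158864 205.06886264]
 [309.22864425 220.37361344]
 [309.18488148 213.68133855]] [[355.21428961 200.47331854]
 [357.5160492  197.90415425]]
```

View pics/m17.png

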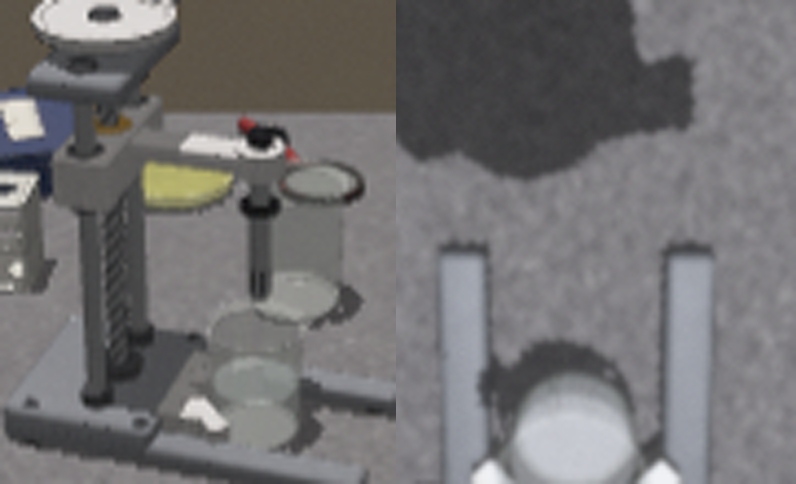

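```bash
python3 - <<'E'
from h import *
s=load('s17'); g=cv2.cvtColor(s['img'],cv2.COLOR_RGB2GRAY).astype(int)
print('cols 322..336'); 
for r in range(180,232): print(r,g[r,322:338].tolist())
for z in (.0,.072,.09,.1,.139,.1415,.1445,.147,.16): print(z,proj(s,[[.522,-.2126,z]]).round(1))
t=load('t13'); 
I=t['img'].astype(int).max(2); sub=I[145:170,385:415]; m=sub<45; ys,xs=np.nonzero(m); print('grip px',xs.mean()+385,ys.mean()+145,m.sum()); 
q=plane(t,(402.7,156.7),.313)[:2]-A; print('grip top r',np.linalg.norm(q),np.degrees(np.arctan2(q[1],q[0])))
q=plane(t,(xs.mean()+385,ys.mean()+145),.30)[:2]-A; print('grip blob r',np.linalg.norm(q),np.degrees(np.arctan2(q[1],q[0])))
E
```

```text
cols 322..336
180 [124, 129, 91, 71, 34, 30, 37, 37, 30, 32, 42, 28, 38, 100, 129, 128]
181 [145, 158, 151, 144, 47, 27, 28, 31, 30, 39, 111, 126, 46, 76, 128, 127]
182 [214, 212, 202, 213, 83, 21, 23, 22, 19, 50, 158, 216, 106, 71, 129, 128]
183 [212, 199, 214, 213, 152, 98, 68, 41, 55, 128, 153, 216, 157, 95, 126, 131]
184 [209, 172, 182, 203, 214, 179, 150, 135, 139, 214, 210, 194, 120, 89, 99, 124]
185 [178, 182, 103, 136, 183, 185, 187, 195, 187, 182, 156, 96, 91, 84, 105, 111]
186 [107, 109, 103, 99, 96, 91, 93, 98, 93, 96, 94, 94, 91, 99, 121, 131]
187 [96, 100, 94, 98, 98, 97, 92, 97, 96, 95, 94, 94, 90, 101, 99, 106]
188 [95, 92, 94, 98, 94, 95, 92, 98, 93, 95, 95, 93, 89, 75, 81, 87]
189 [127, 95, 94, 96, 96, 91, 95, 95, 93, 94, 94, 91, 87, 85, 110, 133]
190 [159, 97, 104, 100, 95, 90, 93, 94, 94, 95, 96, 89, 83, 122, 136, 139]
191 [111, 95, 122, 126, 98, 87, 90, 91, 90, 95, 107, 80, 88, 127, 139, 140]
192 [103, 127, 133, 147, 109, 70, 73, 75, 76, 96, 117, 88, 84, 103, 131, 136]
193 [80, 129, 128, 125, 111, 68, 72, 74, 74, 91, 112, 97, 65, 74, 92, 115]
194 [96, 128, 122, 10
[... 2679 characters left out ...]
, 123, 115, 117]
228 [118, 123, 125, 120, 122, 119, 120, 122, 125, 125, 122, 119, 109, 127, 110, 110]
229 [112, 122, 131, 123, 123, 120, 120, 123, 126, 135, 125, 119, 105, 111, 112, 111]
230 [107, 115, 115, 114, 117, 117, 114, 112, 112, 114, 114, 112, 112, 113, 112, 109]
231 [114, 129, 138, 136, 148, 147, 143, 130, 127, 124, 122, 116, 112, 115, 114, 109]
0.0 [[328.5 248. ]]
0.072 [[328.7 223.6]]
0.09 [[328.7 217.2]]
0.1 [[328.7 213.6]]
0.139 [[328.8 199.3]]
0.1415 [[328.8 198.4]]
0.1445 [[328.8 197.2]]
0.147 [[328.8 196.3]]
0.16 [[328.8 191.3]]
grip px 401.35849056603774 157.33962264150944 53
grip top r 0.0464712513986573 -128.15315602580597
grip blob r 0.04565960787776381 -127.3255383611605
```

```bash
python3 - <<'E'
from h import *
s=load('s17'); S=np.array([.5225,-.2126])
o,_=ray(s,(320,200)); d=o[:2]-S; d/=np.linalg.norm(d)
pr=lambda r,z: proj(s,[[*(S+r*d),z]])[0].round(2)
print('rim front out/in',pr(.028,.072),pr(.026,.072),'rear',pr(-.028,.072),pr(-.026,.072))
print('base front',pr(.028,0))
from scipy.optimize import brentq
zc=lambda row,r,dz: brentq(lambda z: proj(s,[[*(S+r*d),z+dz]])[0][1]-row,.05,.2)
print('collar sides',zc(196.25,0,0),'front bottom',zc(199.0,.011,-.0025),'tip front',zc(217.6,.0055,-.0585))
g=cv2.cvtColor(s['img'],cv2.COLOR_RGB2GRAY).astype(int)
for r in range(216,264): print(r,g[r,314:344:2].tolist())
E
```

```text
rim front out/in [328.43 229.72] [328.44 229.27] rear [328.49 217.8 ] [328.49 218.21]
base front [328.32 254.52]
collar sides 0.1470750519701035 front bottom 0.14804769824678918 tip front 0.15069658887657408
216 [130, 128, 130, 128, 140, 129, 102, 71, 71, 149, 149, 149, 148, 148, 147]
217 [132, 128, 126, 126, 137, 131, 124, 73, 92, 150, 150, 149, 148, 146, 147]
218 [127, 127, 124, 138, 133, 143, 136, 109, 131, 154, 152, 149, 147, 147, 148]
219 [128, 129, 129, 151, 148, 150, 144, 151, 158, 163, 160, 150, 148, 147, 147]
220 [126, 132, 136, 144, 141, 141, 123, 106, 145, 159, 159, 160, 154, 147, 146]
221 [128, 128, 139, 137, 117, 119, 117, 97, 119, 132, 146, 159, 158, 139, 130]
222 [129, 124, 140, 114, 118, 121, 122, 118, 99, 99, 118, 141, 130, 118, 76]
223 [131, 124, 136, 117, 120, 120, 119, 118, 119, 98, 98, 100, 127, 114, 72]
224 [125, 128, 121, 117, 120, 121, 122, 118, 120, 120, 120, 119, 150, 95, 92]
225 [96, 129, 116, 117, 118, 122, 120, 117, 119, 119, 119, 117, 138, 130, 123]
226 [52, 104, 117, 116, 117, 120, 120, 117, 119, 120, 120, 117, 133, 127, 129]
227 [65, 79, 116, 120, 119,
[... 2101 characters left out ...]
, 143, 143, 141, 142, 141, 147, 139, 134]
255 [68, 75, 85, 98, 114, 122, 133, 137, 143, 142, 143, 142, 144, 141, 143]
256 [62, 64, 69, 73, 79, 86, 101, 116, 124, 134, 140, 143, 142, 142, 144]
257 [63, 63, 64, 62, 66, 68, 74, 81, 91, 108, 121, 130, 137, 139, 140]
258 [94, 96, 69, 64, 62, 63, 65, 66, 70, 75, 83, 97, 113, 124, 132]
259 [122, 128, 98, 96, 67, 69, 65, 62, 65, 65, 69, 72, 75, 87, 101]
260 [127, 131, 127, 127, 100, 102, 95, 67, 68, 64, 62, 65, 64, 67, 72]
261 [134, 129, 130, 129, 131, 133, 123, 100, 103, 98, 68, 66, 62, 64, 64]
262 [138, 132, 135, 129, 130, 128, 125, 127, 129, 125, 100, 104, 98, 67, 65]
263 [130, 127, 132, 134, 128, 131, 127, 123, 127, 128, 129, 126, 128, 107, 101]
```

```bash
python3 - <<'E'
from h import *
O=[180,0,163.8]; PH0=-126.5
set_gripper(1.0)
movel([.45,-.18,.56],O,velocity=0.3)
goto([*rad(.0457,PH0),.53],O)
s=read_state(); print(s['time'],s['position'],np.round(s['joint_positions']))
print([inverse_kinematics([*rad(.045,PH0-k*30),.45],O) is not None for k in range(12)])
q=[inverse_kinematics([*rad(.045,PH0-k*30),.45],O) for k in range(12)]; q=[x for x in q if x is not None]; print(np.min(q,0).round(),np.max(q,0).round())
c=snap('wrist','w20'); g=c['img'].max(2); print(proj(c,[[*rad(.046,PH0),.313]]))
u,v=proj(c,[[*rad(.046,PH0),.313]])[0].astype(int)
for r in range(v-24,v+26,3): print(r,g[r,u-30:u+32:3].tolist())
E
```

```text
35.325 [ 0.57753724 -0.27264352  0.52874371] [ 52.  34. -58.  70.  28.  90.  73.]
[True, True, True, True, True, True, True, True, True, True, True, True]
[ 43.  34. -58.  69.  29.  78.  63.] [ 54.  41. -55.  84.  33.  85.  71.]
[[315.55878774 227.67042157]]
203 [123, 121, 129, 131, 120, 126, 99, 70, 38, 38, 34, 37, 72, 230, 231, 234, 234, 226, 239, 240, 241]
206 [127, 122, 126, 121, 126, 122, 81, 43, 33, 36, 37, 36, 55, 239, 217, 240, 233, 239, 240, 240, 240]
209 [125, 127, 132, 131, 126, 122, 75, 34, 36, 33, 39, 38, 43, 206, 212, 240, 228, 240, 241, 241, 240]
212 [131, 128, 122, 137, 124, 116, 69, 37, 36, 37, 37, 38, 39, 80, 103, 229, 238, 240, 240, 241, 240]
215 [138, 127, 125, 126, 133, 123, 52, 35, 35, 36, 37, 39, 39, 76, 82, 175, 239, 240, 240, 240, 240]
218 [130, 123, 126, 133, 133, 120, 46, 36, 37, 37, 38, 39, 41, 193, 154, 156, 240, 240, 239, 240, 240]
221 [117, 129, 126, 126, 124, 130, 42, 37, 40, 42, 40, 38, 48, 231, 236, 220, 240, 240, 240, 239, 241]
224 [122, 132, 124, 137, 125, 130, 38, 38, 38, 42, 39, 41, 45, 233, 188, 233, 240, 239, 240, 239, 240]
227 [123, 131, 127, 
[... 249 characters left out ...]
, 158, 236, 214, 223, 240, 239, 239, 240]
236 [133, 128, 128, 121, 132, 127, 135, 123, 109, 92, 104, 123, 129, 128, 212, 237, 179, 232, 239, 238, 241]
239 [126, 122, 125, 115, 134, 130, 130, 128, 127, 128, 130, 123, 122, 122, 131, 232, 229, 196, 234, 239, 240]
242 [121, 124, 125, 124, 127, 123, 125, 133, 124, 125, 121, 130, 123, 126, 136, 160, 235, 228, 188, 233, 239]
245 [127, 126, 132, 130, 129, 127, 126, 133, 133, 133, 125, 138, 125, 132, 129, 128, 166, 230, 233, 207, 214]
248 [132, 132, 124, 130, 126, 131, 129, 130, 127, 125, 122, 132, 138, 141, 130, 129, 126, 150, 219, 238, 228]
251 [130, 129, 119, 126, 132, 129, 132, 127, 134, 127, 124, 124, 129, 124, 124, 130, 131, 131, 138, 188, 230]
```

```bash
cat > crank.py <<'E'
from h import *
O=[180,0,163.8]; PH0=-127.3; Z=.45
def crank(d0,d1,step=20,R=.0457,v=.1):
    n=max(1,int(np.ceil(abs(d1-d0)/step)))
    fm=0
    for k in range(1,n+1):
        d=d0+(d1-d0)*k/n
        movel([*rad(R,PH0-d),Z],O,velocity=v)
        s=read_state(); f=np.linalg.norm(s['contact_force']); fm=max(fm,f)
        if k%6==0 or f>15: print(round(d),round(s['time'],2),np.round(s['contact_force'],1))
        if f>30: print('abort at',d); return d
    print('max f',fm); return d1
E
python3 - <<'E'
from crank import *
movel([*rad(.0468,PH0),.49],O,velocity=0.25)
r=movel([*rad(.0468,PH0),Z],O,velocity=0.1,force_limit=10); print('down',r)
set_gripper(0.0)
s=read_state(); print(s['time'],s['grip_width'],s['contact_force'],s['position'])
if .1<s['grip_width']<.3:
    print(crank(0,60))
    s=read_state(); print(s['time'],s['grip_width'],s['contact_force'])
    c=snap('side','s21'); t=snap('top','t21')
    g=cv2.cvtColor(c['img'],cv2.COLOR_RGB2GRAY).astype(int)
    for r in range(192,206): print(r,g[r,323:335].tolist())
E
```

```text
down False
36.9 0.14503663336455136 [-0.42128379  0.65488681  1.67218535] [ 0.57619303 -0.27344994  0.45029509]
max f 10.935834534741804
60
37.825 0.14850986811467468 [-7.22424934  3.39228577  6.95902245]
192 [103, 87, 87, 89, 92, 94, 93, 92, 94, 94, 92, 86]
193 [127, 107, 96, 90, 90, 93, 93, 93, 93, 97, 101, 71]
194 [130, 127, 119, 96, 82, 87, 90, 90, 91, 111, 119, 85]
195 [122, 125, 125, 99, 68, 73, 75, 73, 93, 120, 123, 123]
196 [131, 130, 116, 87, 67, 72, 74, 74, 80, 107, 122, 123]
197 [131, 121, 65, 33, 68, 71, 72, 73, 46, 44, 100, 110]
198 [128, 94, 17, 34, 61, 67, 70, 65, 39, 28, 69, 113]
199 [128, 72, 20, 20, 34, 53, 55, 45, 22, 22, 54, 111]
200 [127, 92, 30, 23, 17, 19, 20, 23, 21, 28, 66, 112]
201 [129, 126, 78, 46, 28, 26, 24, 29, 38, 68, 99, 112]
202 [129, 127, 126, 79, 51, 47, 49, 58, 73, 112, 112, 111]
203 [128, 129, 129, 97, 67, 72, 73, 74, 94, 112, 113, 113]
204 [126, 127, 128, 98, 69, 71, 73, 75, 93, 113, 112, 112]
205 [127, 127, 127, 98, 68, 71, 72, 74, 93, 113, 112, 110]
```

```bash
python3 - <<'E'
from crank import *
d=crank(60,600,R=.0463,v=.1); print(d)
s=read_state(); print(s['time'],s['grip_width'],s['contact_force'])
c=snap('side','s22'); t=snap('top','t22')
g=cv2.cvtColor(c['img'],cv2.COLOR_RGB2GRAY).astype(int)
for r in range(200,232): print(r,g[r,318:342].tolist())
E
```

```text
180 39.77 [ 1.6 -0.4  4.3]
300 41.62 [-4.6  4.8  7.4]
420 43.48 [-4.   2.1 10.1]
540 45.33 [2.7 0.8 7.4]
max f 12.560624579905992
600
46.25 0.14595136120377558 [-6.03825468 -1.02480265 10.96624593]
200 [130, 132, 130, 132, 131, 130, 130, 128, 116, 114, 112, 112, 111, 110, 112, 114, 112, 114, 112, 111, 113, 112, 113, 113]
201 [130, 130, 128, 129, 130, 130, 127, 127, 113, 112, 113, 110, 111, 112, 113, 113, 112, 112, 113, 114, 113, 114, 113, 113]
202 [133, 134, 130, 130, 130, 128, 127, 126, 113, 110, 112, 112, 113, 113, 107, 114, 112, 113, 115, 113, 112, 113, 113, 113]
203 [130, 132, 131, 132, 130, 129, 129, 130, 114, 105, 104, 100, 102, 97, 80, 99, 106, 113, 114, 113, 113, 114, 113, 113]
204 [128, 128, 129, 129, 127, 127, 127, 128, 108, 79, 65, 52, 60, 27, 23, 47, 83, 115, 114, 113, 114, 113, 115, 114]
205 [126, 129, 130, 124, 128, 127, 128, 126, 83, 28, 38, 38, 33, 25, 22, 26, 47, 103, 113, 115, 114, 113, 114, 114]
206 [121, 125, 124, 113, 130, 125, 125, 130, 47, 28, 33, 36, 28, 45, 127, 65, 27, 77, 111, 113, 112, 114, 111, 114]
207 [114, 115, 115, 116, 125, 127, 155, 168, 51, 20, 26,
[... 2134 characters left out ...]
9, 119, 121, 117, 119, 137, 138, 131, 128]
226 [117, 118, 116, 118, 117, 119, 120, 118, 99, 68, 70, 71, 75, 108, 119, 119, 119, 119, 119, 120, 128, 117, 116, 116]
227 [114, 115, 114, 112, 110, 111, 112, 111, 95, 67, 72, 73, 77, 104, 115, 111, 112, 118, 110, 111, 77, 69, 69, 72]
228 [89, 90, 99, 94, 88, 94, 94, 87, 80, 73, 76, 78, 79, 90, 92, 91, 83, 104, 91, 91, 81, 68, 70, 70]
229 [93, 94, 90, 88, 94, 102, 106, 94, 85, 81, 85, 88, 89, 103, 100, 100, 87, 93, 94, 93, 82, 68, 68, 71]
230 [99, 100, 98, 97, 96, 93, 93, 92, 88, 75, 77, 80, 79, 92, 94, 92, 95, 95, 95, 92, 79, 69, 73, 74]
231 [107, 107, 106, 104, 110, 107, 114, 113, 109, 84, 84, 84, 87, 101, 103, 98, 95, 95, 96, 92, 81, 72, 71, 72]
```

```bash
python3 - <<'E'
from crank import *
d=crank(600,672,step=18,R=.0466,v=.08); print(d)
s=read_state(); print(s['time'],s['grip_width'],s['contact_force'])
c=snap('side','s23'); t=snap('top','t23')
g=cv2.cvtColor(c['img'],cv2.COLOR_RGB2GRAY).astype(int)
for r in range(216,232): print(r,g[r,322:336].tolist())
E
```

```text
max f 13.230578090127745
672
47.6833 0.14450839851749975 [-3.30954739  6.44709591  8.21084884]
216 [94, 93, 94, 96, 96, 90, 92, 99, 93, 94, 95, 93, 108, 150]
217 [105, 114, 99, 95, 95, 91, 94, 97, 93, 94, 93, 94, 111, 149]
218 [133, 147, 121, 97, 98, 93, 95, 95, 95, 96, 106, 119, 130, 149]
219 [147, 149, 149, 113, 107, 90, 88, 89, 92, 111, 142, 162, 158, 155]
220 [136, 140, 136, 124, 97, 70, 74, 76, 78, 125, 158, 155, 159, 162]
221 [81, 86, 85, 74, 53, 68, 74, 75, 73, 85, 124, 137, 146, 155]
222 [86, 85, 82, 35, 31, 67, 72, 73, 73, 34, 38, 113, 118, 119]
223 [85, 87, 65, 23, 27, 60, 66, 68, 66, 30, 28, 61, 88, 89]
224 [85, 85, 57, 23, 26, 33, 41, 43, 41, 21, 27, 63, 87, 89]
225 [86, 87, 75, 34, 31, 22, 27, 25, 22, 24, 39, 76, 86, 86]
226 [84, 87, 85, 65, 53, 38, 36, 36, 37, 55, 68, 88, 88, 87]
227 [84, 88, 87, 85, 78, 59, 63, 64, 64, 83, 87, 86, 87, 94]
228 [88, 92, 95, 89, 79, 70, 76, 79, 80, 91, 90, 92, 86, 104]
229 [95, 103, 105, 95, 87, 82, 85, 87, 89, 103, 100, 99, 88, 92]
230 [95, 93, 93, 93, 89, 76, 77, 79, 76, 90, 94, 93, 95, 95]
231 [111, 108, 115, 120, 114, 82, 84, 84, 86, 101, 105, 97, 94, 94]
```

```bash
python3 - <<'E'
from crank import *
set_gripper(0.7)
s=read_state(); print(s['time'],s['contact_force'])
p=np.array(s['position'][:2])
movel([*p,.53],O,velocity=0.15)
ph=PH0-672
c=snap('wrist','w24'); g=c['img'].max(2).astype(int)
uv=proj(c,[[*rad(.046,ph),.313]])[0]; print('handle top expected',uv, 'tool r,az',np.linalg.norm(p-A))
u,v=uv.astype(int)
for r in range(v-24,v+30,3): print(r,g[r,u-33:u+34:3].tolist())
m=np.zeros_like(g,bool); 
c=snap('side','s24'); g=cv2.cvtColor(c['img'],cv2.COLOR_RGB2GRAY).astype(int)
for r in range(219,229): print(r,g[r,322:336].tolist())
print(read_state()['time'])
E
```

```text
48.3 [-0.16688207 -0.13758587 -0.6314989 ]
handle top expected [318.59579385 226.84395889] tool r,az 0.046906580162123096
202 [126, 139, 130, 146, 131, 155, 140, 131, 93, 44, 38, 38, 38, 69, 80, 87, 86, 88, 124, 195, 243, 245, 245]
205 [129, 140, 134, 139, 134, 131, 139, 148, 91, 38, 36, 37, 39, 44, 82, 87, 126, 206, 241, 194, 200, 231, 243]
208 [140, 131, 139, 137, 129, 116, 138, 133, 51, 34, 40, 38, 38, 39, 111, 211, 241, 240, 216, 232, 243, 225, 206]
211 [140, 130, 138, 134, 146, 140, 132, 122, 40, 38, 37, 37, 39, 38, 178, 240, 214, 145, 140, 162, 230, 243, 243]
214 [134, 135, 137, 129, 138, 132, 144, 122, 37, 38, 37, 39, 39, 38, 103, 156, 135, 133, 134, 132, 146, 150, 208]
217 [137, 133, 134, 127, 141, 136, 141, 121, 38, 39, 39, 38, 37, 41, 76, 144, 138, 134, 139, 137, 144, 140, 134]
220 [133, 134, 129, 125, 140, 139, 134, 122, 36, 40, 40, 41, 38, 36, 79, 132, 135, 138, 138, 140, 142, 133, 134]
223 [129, 129, 136, 136, 134, 126, 133, 95, 39, 38, 40, 39, 39, 39, 73, 135, 136, 134, 136, 134, 146, 135, 133]
226 [137, 137, 139, 138, 135, 139, 137, 88, 38, 38, 39, 39, 39, 39, 65, 140,
[... 1045 characters left out ...]
, 132, 135, 136, 138, 130, 132, 136, 137, 137, 141, 130]
219 [114, 116, 114, 103, 98, 89, 89, 88, 91, 109, 142, 161, 159, 155]
220 [108, 112, 109, 100, 79, 69, 73, 75, 79, 125, 158, 156, 158, 162]
221 [82, 85, 85, 75, 57, 67, 74, 73, 75, 87, 125, 137, 146, 155]
222 [84, 86, 80, 36, 33, 68, 71, 74, 72, 34, 37, 113, 118, 118]
223 [86, 86, 64, 25, 26, 63, 66, 68, 65, 32, 26, 58, 87, 87]
224 [86, 86, 56, 24, 18, 35, 41, 46, 42, 23, 27, 61, 88, 87]
225 [86, 85, 75, 42, 31, 21, 22, 20, 24, 22, 39, 78, 87, 86]
226 [85, 87, 85, 73, 51, 37, 33, 37, 39, 51, 69, 87, 88, 86]
227 [84, 86, 87, 84, 75, 61, 63, 65, 65, 83, 86, 87, 86, 95]
228 [89, 92, 95, 89, 77, 75, 75, 79, 80, 91, 92, 91, 84, 104]
49.0833
```

```bash
python3 - <<'E'
from h import *
wait(0.3); s=read_state(); print(s['time'],np.round(s['qvel'],2),s['contact_force'])
print(hand_in()); print(read_state()['time'])
E
```

```text
49.3833 [ 0.02 -0.14 -0.2  -0.08 -0.01 -0.04 -0.03] [0.43139855 0.24448864 0.56738803]
the job is handed in; nothing more can be done
None
the job is handed in; nothing more can be done
```

I handed the job in at about 49 s of the 72 s allowed, with all the steps done; no verdict was reported.

**What I did:**
- **Handle:** I pressed the thumb tab down, then pushed the grip outward onto its stop while the probe was still up.
- **Beaker:** I carried the smaller clear beaker to the mouth of the foot and slid it in between the legs. I then pushed it with the closed fingertips until the V stop pushed back with 5 N.
- **Crank:** I gripped the handle and turned it 672° clockwise, then let go and lifted clear.

**Last checks:**
- **Collar:** the side camera puts it at 72 to 73 mm above the bench, against a rim at 72 mm. It did not move on release.
- **Handle:** its top was within about 1 mm of where it should be when upright (the wrist camera, after release).
- **Beaker:** it stands upright, centred between the legs. Its rim was within 1 mm of the probe's line seen from the side. I measured this before cranking and did not repeat it afterwards.

**Checks that disagreed or were missing:**
- **Beaker position:** the fingertip stop position and one wrist view put the beaker about 4 mm further in than my estimate of the seat. I put this down to the shape of the fingertips and the view through the glass, since the V stop blocks it from going further.
- **Collar start height:** three readings gave 147, 148 and 151 mm. I worked from 148 mm and the measured height at the end.
- **Other things on the bench:** I did not measure the larger beaker, jar or dropper bottle again at the end. I planned the arm's path clear of them and saw no sign of contact.

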